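Clear the riveting fixture with sprung tongs and close it

ROBOT

A 6-joint arm with a two-finger parallel gripper is mounted at the origin on the work surface. World frame = base frame: x ahead of the robot, y to its left, z up, the work surface at z = 0. Lengths are in mm, angles in rad, forces in N, time in s.
With the tool pointing down it reaches from about 275 to 1000 mm from the base axis. Payload 8.4 kg.
Tool frame: the origin (TCP) lies midway between the tips of the shut fingers; the grasp point (between the pads) lies 19 mm behind it; z points along the fingers, y is the line along which they close (so a half turn about z gives the same grasp; the last joint's range is limited). The gripper opens to 85 mm and grips with 20 to 120 N. Pads are 22 mm wide; open, the fingers measure 114 mm over their backs; the gripper's body (76 mm by 85 mm) begins 54 mm behind the grasp point. The pads swing forward as they close: fully open they stand 13 mm farther back than shut.
Start: joints at [-1.261, 0.353, 1.633, -0, 1.155, -0.002], TCP at [191.731, -594.867, 231.281] pointing down, gripper open.
Joint ranges: [-2.63, 2.63], [-0.92, 2.1], [0.06, 2.66], [-1.3, 4.44], [0, 2.69], [-3.02, 3.02]. Speed limits (rad/s): [2.22, 2.22, 2.79, 3.14, 3.14, 3.14].

INTERFACE

Orientations are given as [roll, pitch, yaw] about the fixed x, y, z axes, in that order (R = Rz(yaw) Ry(pitch) Rx(roll)).
In Python, from workcell import * gives the robot as it stands.
- The arm moves only by the tool arm_command, never from a script. Its argument "targets" is a list of rows, each a list of 3 entries, a list of its own where there are three numbers: the opening, from -1 (shut) to 1 (fully open), so that 0 is half open, then the shift along the tool's x, y, z in cm, then the turn, a rotation vector about the tool's x, y, z in degrees. A call has exactly 10 rows; each row shifts and turns the commanded pose from where the row before left it, along the tool's axes as they then stand; what a row does not reach is not made up. A row lasts 1/8 s, in which the tool goes at most 62.5 mm and 10.7 degrees, less where a joint would pass 70% of its speed; a pose out of reach is approached as far as the arm can. A call is refused whole if a number of a shift passes 6.25 or a number of a turn 10.7, either way. A call with a gripper value outside its range is refused whole. The fingers move at their own pace and stop on an object; the grip force is fixed at half the most. Time passes only in rows, so rows that do not move let the fingers close, or fill a call up. It gives the time, the measured TCP pose, the force, the opening and the grip force at its end, in the units of the state.
- state(): the state, without advancing time (a new reading comes with each control period).
- snapshot(name): name is "side" or "top" or "wrist"; returns a dict with "frame" (400x640x3 uint8, red, green, blue), "depth" (400x640 float32, mm along the optical axis (not along the pixel's ray), 0 where there is no reading), "intrinsics" (3x3 intrinsics, pixels), "rvec" (rotation vector, rad) and "tvec" (3), from world to camera coordinates, as OpenCV has them. Camera axes: x right, y down, z forward; pixel columns grow to the right and rows downward; lengths in mm; the calibration is good to about 2 mm. A picture is of the moment at which its call begins.
- job_done(): hands the job in; it is judged then, once.
The state is a dict: "time": time; "qpos": joint angles; "qd": joint speeds; "tau": joint torques, N m; "eef_pos": TCP position; "tool_rot": TCP orientation; "ft_force": force on the tool from outside, world axes, zero at the start; "ft_torque": the same for the moment, N m; "width": opening from 0.0 (shut) to 1.0 (fully open); "grip_force": force on a finger pad.
Only numpy, scipy, OpenCV 4.12 (cv2) and the standard library are available. Lean on these libraries where they do the work, as an engineer would, in place of code of your own. Each camera call takes 0.05 s, during which the arm holds its last target. There are 200 camera calls.

TASK

Clear the riveting fixture: take the sprung tongs from their stand and, with the tongs and never with the gripper's own fingers, lift every steel spacer that was left in the deep pockets and put it in the tray; hang the tongs back on the stand, as they were, when you have done with them. Once the pockets are empty, push the sliding cover over them until its detent clicks home, and stand every square drift lying on the bench upright in one of the holder's cups. Do not disturb the hammer, the two pairs of pliers or the oil bottle.

Things in the scene. Friction and masses are not known exactly. Their poses are not given: they have to be found in the camera images.
- fixture: Fixed green block, 50 (x) x 156 (y) mm, top at z 75, on a dark base plate (12 mm thick, x -90 to 40, y -85 to 118). Origin at bench level under the block's middle. In its top three pockets at x 0, y -49, 0, 49, each 22 mm (x) by 40 mm (y), flat floor at z 12 (63 mm deep). Detent post at x -8, y 104, 88 mm high. Rails on the -x side (the robot's) carry the open cover.
- cover (a joint): Sliding cover (steel plate 44 x 156 x 4 mm, top 81 mm above the bench), m along the fixture's +x (away from the robot). 0 to 0.012 at the start = open, plate on the robot's side; 0.050 = home at the stop, pockets covered. A sprung ball resists from 0.035 to 0.042 (push about 12 N), then snaps it home and keeps it; else under 2 N.
- cover_tab (a point): Middle of the top edge of the cover's black upright tab (8 mm in fixture x, 50 mm in y, from 81 to 105 mm above the bench); moves with the cover. Push it or pinch it from above.
- tongs: Loose sprung tongs, upright, 0.14 kg. Origin: centre of the underside of the cross plate (30 (x) x 72 (y) x 6 mm), z up. Above it two black handles, 26 mm wide in x, z 6 to 54, outer faces 46 mm apart (y +-23): squeeze along y. Below, two parallel jaws 10 mm wide in x, 4 mm thick, down to z -104; inner faces 24 mm apart when open, 32 mm over the outside.
- stand: Fixed tongs stand: two upright wooden walls along x, 50 mm long, 10 mm thick, at y -35..-25 and 25..35 mm, tops 116 mm above the bench, on a base plate 70 x 80 x 6 mm; a low cross brace at x 19 to 25, up to z 56. Origin at bench level, centre.
- stand_rest (a point): Point midway between the tops of the stand's walls (116 mm up), axes as the stand's; the tongs' origin lies here when they hang, their cross plate resting on both walls (tongs y along stand y).
- tray: Fixed open aluminium tray, 120 x 120 mm outside, 22 mm high, walls and floor 4 mm. Origin in the centre of its underside.
- spacer1: Loose plain steel spacer bush, diameter 16 mm, height 16 mm, 18 g, standing upright on the floor of one pocket, up to 3 mm off the pocket's centre (may be absent). Origin in the centre of its underside.
- spacer2: Loose plain steel spacer bush, diameter 16 mm, height 16 mm, 18 g, standing upright on the floor of one pocket, up to 3 mm off the pocket's centre (may be absent). Origin in the centre of its underside.
- spacer3: Loose plain steel spacer bush, diameter 16 mm, height 16 mm, 18 g, standing upright on the floor of one pocket, up to 3 mm off the pocket's centre (may be absent). Origin in the centre of its underside.
- drift1: Loose square steel drift lying on the bench (may be absent): bar 16 x 16 mm, 180 mm long along its x axis (the last 20 mm at +x are thinner, 11 mm), about 0.22 kg. Origin in the centre of its length and section (8 mm above the bench when lying). Either end may go down.
- drift2: Loose square steel drift lying on the bench (may be absent): bar 16 x 16 mm, 180 mm long along its x axis (the last 20 mm at +x are thinner, 11 mm), about 0.22 kg. Origin in the centre of its length and section (8 mm above the bench when lying). Either end may go down.
- hammer: Bystander: hammer lying on the far side of the bench, leave alone. Origin centre underside.
- pliers_a: Bystander: pair of pliers about 150 mm long lying nearest the robot, leave alone.
- pliers_b: Bystander: pair of pliers about 150 mm long lying on the far side, leave alone.
- oil_bottle: Bystander: yellow plastic oil bottle, diameter 48 mm, 120 mm high, leave alone. Origin centre underside.
- tongs_jaw (a joint): How far the tongs are squeezed shut, in m: 0 open, 0.012 most (jaw gap 24 mm less this; handles 46 mm apart less this). The spring pushes the handles apart with 4 N at 0 and 0.4 N more per mm. Holding the handles about 44 mm apart carries the tongs open; with a spacer gripped they are about 38 mm apart. The +y jaw moves; the plate and -y jaw are one piece.
- drift3: Loose square steel drift lying on the bench (may be absent): bar 16 x 16 mm, 180 mm long along its x axis (the last 20 mm at +x are thinner, 11 mm), about 0.22 kg. Origin in the centre of its length and section (8 mm above the bench when lying). Either end may go down.
- holder: Fixed dark steel tool holder: three upright round cups (tubes, outside diameter 40 mm, inside 34 mm) in a row along its y on a base plate 56 x 156 x 6 mm. Rims 90 mm above the bench. Origin at bench level under the middle cup.
- cup_a (a point): Cup of the holder at holder x 0, y -50 mm; this point: centre of its inner floor, 6 mm above the bench; axes as the holder's. Inside diameter 34 mm, 84 mm deep, takes one drift.
- cup_b (a point): Cup of the holder at holder x 0, y 0 mm; this point: centre of its inner floor, 6 mm above the bench; axes as the holder's. Inside diameter 34 mm, 84 mm deep, takes one drift.
- cup_c (a point): Cup of the holder at holder x 0, y 50 mm; this point: centre of its inner floor, 6 mm above the bench; axes as the holder's. Inside diameter 34 mm, 84 mm deep, takes one drift.

How it is judged (in metres and radians):
On the way, in this order (a step that is already met when the one before it is completed fails the run):
1. every spacer lies in the tray (x of spacer1 in the frame of tray between -0.055 and 0.055 m and y of spacer1 in the frame of tray between -0.055 and 0.055 m and z of spacer1 in the frame of tray between -0.005 and 0.03 m and linear speed of each of spacer1, spacer2, spacer3 below 0.03 m/s and x of spacer2 in the frame of tray between -0.055 and 0.055 m and y of spacer2 in the frame of tray between -0.055 and 0.055 m and z of spacer2 in the frame of tray between -0.005 and 0.03 m and x of spacer3 in the frame of tray between -0.055 and 0.055 m and y of spacer3 in the frame of tray between -0.055 and 0.055 m and z of spacer3 in the frame of tray between -0.005 and 0.03 m), for 0.2 s.
2. the cover is pushed home past its detent (value of joint cover above 0.046 m), for 0.2 s.
At the end, for the whole second after the job is handed in: Spacers lie in the tray; cover past its detent (above 0.046); tongs hang on the stand (within 18 mm sideways, 6 mm in height, tilt under 0.1 rad); every drift stands on the floor of a holder cup (within 0.35 rad of vertical, centre within 22 mm of the cup's axis); all at rest (all of step 1 and value of joint cover above 0.046 m and horizontal distance between tongs and stand_rest below 0.018 m and z of tongs in the frame of stand_rest between -0.006 and 0.006 m and angle between tongs's own z axis and vertical below 0.1 rad and linear speed of each of tongs, drift1, drift2, drift3 below 0.03 m/s and (angle between drift1's own x axis and vertical below 0.35 rad or angle between drift1's own x axis and vertical above 2.7916 rad) and (horizontal distance between drift1 and cup_a below 0.022 m or horizontal distance between drift1 and cup_b below 0.022 m or horizontal distance between drift1 and cup_c below 0.022 m) and height (world z) of drift1 between 0.08 and 0.108 m and (angle between drift2's own x axis and vertical below 0.35 rad or angle between drift2's own x axis and vertical above 2.7916 rad) and (horizontal distance between drift2 and cup_a below 0.022 m or horizontal distance between drift2 and cup_b below 0.022 m or horizontal distance between drift2 and cup_c below 0.022 m) and height (world z) of drift2 between 0.08 and 0.108 m and (angle between drift3's own x axis and vertical below 0.35 rad or angle between drift3's own x axis and vertical above 2.7916 rad) and (horizontal distance between drift3 and cup_a below 0.022 m or horizontal distance between drift3 and cup_b below 0.022 m or horizontal distance between drift3 and cup_c below 0.022 m) and height (world z) of drift3 between 0.08 and 0.108 m); the robot touches nothing.
It fails at once if the gripper's fingers touch a spacer (contact force between the fingers and spacer1 above 0.5 N or contact force between the fingers and spacer2 above 0.5 N or contact force between the fingers and spacer3 above 0.5 N).
It fails at once if the hammer is moved more than 40 mm (distance of hammer from where it was at the start of the episode above 0.04 m).
It fails at once if the near pliers is moved more than 40 mm (distance of pliers_a from where it was at the start of the episode above 0.04 m).
It fails at once if the far pliers is moved more than 40 mm (distance of pliers_b from where it was at the start of the episode above 0.04 m).
It fails at once if the oil bottle is moved more than 40 mm (distance of oil_bottle from where it was at the start of the episode above 0.04 m).
Of spacer1, spacer2, spacer3 only 2 to 3 are there at a start; the rules pass over those that are not, and their reading is None.
Of drift1, drift2, drift3 only 2 to 3 are there at a start; the rules pass over those that are not, and their reading is None.
At some moment in a run one of drift1, drift2, drift3 may be knocked a few centimetres aside while the robot is not near it.
It also fails if it takes over 210 s, if anything falls off the work surface, if the arm or the gripper's body presses on something with over 40 N, if the wrist force passes 120 N, or if a joint passes its speed limit or range.

## Working session

There is one attempt and no reset: what is moved stays moved. The work goes in short steps, Python scripts to look and compute and a tool call to move; the robot and the scene stay as the last step left them, time stands still between calls to the robot, and variables do not carry over. Pictures are saved under pics/ and viewed, at most 14 in all, crops included, and the job is handed in when it is done.

Besides the shell and the picture viewer there is one more tool, called after ">>>" as name(argument=value, ...), one argument or row to a line, values as JSON. arm_command: Moves the arm, as the interface text tells. Its arguments: {"type":"object","properties":{"targets":{"type":"array","items":{"type":"array"}}},"required":["targets"]}

```bash
mkdir -p pics; ls; cat > h.py <<'E'
from workcell import *
import numpy as np, cv2, pickle
def snap(n,save=None):
    s=snapshot(n)
    pickle.dump(s,open(f'{save or n}.pkl','wb'))
    if save: cv2.imwrite(f'pics/{save}.png',s['frame'][:,:,::-1])
    return s
def load(f): return pickle.load(open(f+'.pkl','rb'))
def cloud(s):
    d=s['depth'];h,w=d.shape;K=s['intrinsics'];R=cv2.Rodrigues(np.array(s['rvec'],float))[0];t=np.array(s['tvec'],float).ravel()
    u,v=np.meshgrid(np.arange(w),np.arange(h))
    P=np.stack([(u-K[0][2])/K[0][0]*d,(v-K[1][2])/K[1][1]*d,d],-1)
    W=(P-t)@R; W[d==0]=np.nan
    return W
def px2w(s,u,v,z):
    K=np.array(s['intrinsics']);R=cv2.Rodrigues(np.array(s['rvec'],float))[0];t=np.array(s['tvec'],float).ravel()
    r=R.T@np.linalg.inv(K)@np.array([u,v,1.]);c=-R.T@t
    return c+r*(z-c[2])/r[2]
E
python3 - <<'E'
from h import *
for n in ['side','top']: 
    s=snap(n,n+'0'); print(n,np.round(s['intrinsics'],1).tolist(),np.array(s['rvec']).round(3),np.array(s['tvec']).round(0))
    print('cam',-cv2.Rodrigues(np.array(s['rvec'],float))[0].T@np.array(s['tvec']).ravel())
print(state())
E
```

```text
pics
side [[382.0, 0.0, 319.2], [0.0, 382.0, 200.2], [0.0, 0.0, 1.0]] [ 0.429 -2.768  1.171] [535. 219. 834.]
cam [387.1452094  586.5682322  732.65169131]
top [[431.1, 0.0, 325.3], [0.0, 431.1, 197.0], [0.0, 0.0, 1.0]] [ 2.229 -2.18   0.043] [ -61.  570. 1069.]
cam [ 532.04010158  -45.8233056  1088.52194174]
{'time': 0.1, 'qpos': array([-1.26139496e+00,  3.53586651e-01,  1.63406084e+00, -2.09968369e-06,
        1.15520289e+00, -2.41325536e-03]), 'qd': array([ 6.16598341e-05,  2.90130305e-04, -1.23376608e-03,  1.94408809e-04,
       -1.15780976e-03,  1.21154781e-03]), 'tau': array([-1.00492209e-03, -6.06361556e+01, -3.42817318e+01,  4.07518337e-05,
        3.81680700e-03, -2.31473997e-06]), 'eef_pos': array([ 191.60210222, -594.4550857 ,  230.63144606]), 'tool_rot': array([-3.14033492e+00, -1.11535358e-06,  3.11815474e-01]), 'ft_force': array([ 0.2448806 , -0.01165044, -0.21318678]), 'ft_torque': array([ 0.02015907, -0.02661446, -0.0095044 ]), 'grip_force': 0.0, 'width': 1.0007026151291833}
```

View pics/top0.png

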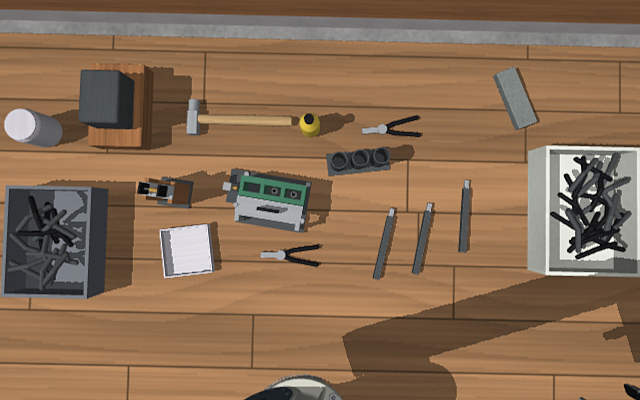

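View pics/side0.png

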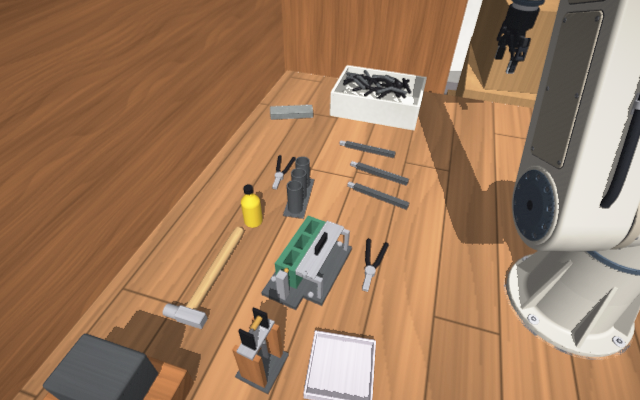

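The top view shows the stand at (165,191), tray (187,249), fixture (266,197), holder (360,160), three drifts at (385,243), (424,238) and (465,216), and the bystanders. Next, a closer crop.

```bash
python3 - <<'E'
from h import *
s=load('top0');f=s['frame'][:,:,::-1]
c=np.ascontiguousarray(f[155:285,130:325]); cv2.imwrite('pics/c1.png',cv2.resize(c,None,fx=4,fy=4,interpolation=cv2.INTER_CUBIC))
W=cloud(s)
for n,(u,v) in dict(bench=(420,330),drift1=(385,243),drift2=(424,238),drift3=(465,216),tray=(187,249),block=(262,192),cover=(262,214),cupR=(361,150)).items(): print(n,W[v,u].round(1))
# drifts: height 10..22 region
Z=W[...,2]
m=((Z>8)&(Z<24)); m[:, :365]=0; m[:,485:]=0; m[:170]=0; m[290:]=0
n,l,st,ce=cv2.connectedComponentsWithStats(m.astype(np.uint8))
for i in range(1,n):
    if st[i,4]>80:
        p=W[l==i][:,:2].astype(np.float32); print('drift',st[i],cv2.minAreaRect(p), np.median(Z[l==i]))
def box(name,zlo,zhi,u0,u1,v0,v1):
    m=((Z>zlo)&(Z<zhi)); M=np.zeros_like(m);M[v0:v1,u0:u1]=1; m&=M
    p=W[m][:,:2].astype(np.float32); print(name,m.sum(),cv2.minAreaRect(p),np.median(Z[m]))
box('tray',12,30,150,225,215,290)
box('holder',84,96,320,395,135,185)
box('block',70,79,215,320,160,240)
box('cover',79.2,84,215,320,160,240)
box('stand',108,119,130,200,165,220)
box('plate',119.5,126,130,200,165,220)
box('handles',150,180,120,200,165,220)
E
```

```text
bench [ 243.  -293.7   -3.2]
drift1 [ 459.7 -199.4   15.3]
drift2 [ 474.4 -295.5   18.2]
drift3 [ 531.2 -396.2   19.1]
tray [433.1 294.3   4.6]
block [577.  100.7  73.9]
cover [525.3  98.3  81.1]
cupR [ 680.2 -129.6   83.7]
drift [459 180  11  72 503] ((532.3156127929688, -397.6228942871094), (18.372722625732422, 178.7833709716797), 86.95372009277344) 15.6136370778597
drift [412 202  20  72 494] ((475.16748046875, -292.44683837890625), (17.30466651916504, 179.75331115722656), 79.5003433227539) 15.185937827436858
drift [373 208  22  71 475] ((460.0672607421875, -197.45977783203125), (16.96263885498047, 179.1934814453125), 77.88980865478516) 15.528534873859305
tray 413 ((431.64288330078125, 292.3814697265625), (120.40663146972656, 121.13180541992188), 8.038352966308594) 20.27664726025362
holder 210 ((663.1429443359375, -128.37413024902344), (39.84961700439453, 138.71847534179688), 8.046147346496582) 89.2142024446801
block 1180 ((555.3419799804688, 90.20649719238281), (173.65126037597656, 107.42743682861328), 81.6072998046875) 75.26744037153453
cover 900 ((560.767333984375, 95.32991790771484), (185.31985473632812, 88.08499908447266), 81.82044219970703) 80.9328000457466
stand 124 ((575.68896484375, 329.3845520019531), (71.16761016845703, 49.5043830871582), 82.85664367675781) 114.61482794903216
plate 182 ((575.3020629882812, 329.1457824707031), (72.23995208740234, 29.809955596923828), 82.53913879394531) 122.06308541326679
handles 182 ((575.1325073242188, 329.1075134277344), (47.55844497680664, 25.683467864990234), 83.01054382324219) 160.4316964698147
```

View pics/c1.png

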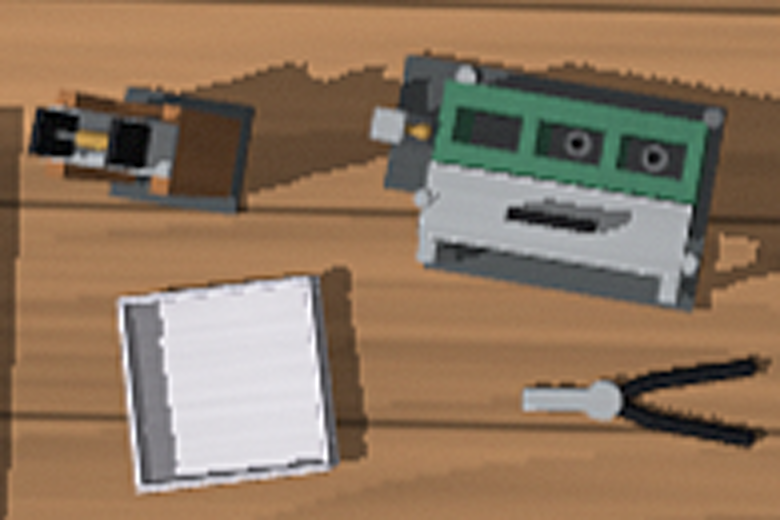

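The crop shows spacers in the middle and right pockets at (578,143) and (653,156), with the left pocket looking empty. The tongs hang at about (93,138). Next: a move helper and a closer wrist view.

```bash
cat >> h.py <<'E'
from scipy.spatial.transform import Rotation as Ro
def go(x,y,z,yaw=None,rpy=None,frm=None,vmax=55):
    """print turn and then shift (tool axes after the turn, cm) for reaching the pose"""
    st=state(); p=np.array(st['eef_pos']) ; R0=Ro.from_euler('xyz',st['tool_rot'])
    if frm is not None: p=np.array(frm[0]);R0=frm[1]
    R1=R0 if yaw is None and rpy is None else Ro.from_euler('xyz',rpy if rpy is not None else [np.pi,0,np.radians(yaw)])
    rv=np.degrees((R0.inv()*R1).as_rotvec()); sh=R1.inv().apply(np.array([x,y,z])-p)/10
    print('turn',rv.round(2),'n>=',np.ceil(np.abs(rv).max()/10.6),'| shift cm',sh.round(2),'n>=',np.ceil(np.linalg.norm(sh)*10/vmax))
    return (np.array([x,y,z]),R1)
E
python3 - <<'E'
from h import *
s=snap('wrist');R=cv2.Rodrigues(np.array(s['rvec'],float))[0];c=-R.T@np.array(s['tvec']).ravel()
st=state();T=Ro.from_euler('xyz',st['tool_rot'])
print('cam in tool',T.inv().apply(c-st['eef_pos']),'axes in tool (cols x,y,z)\n',(T.inv().as_matrix()@R.T).round(2),s['intrinsics'])
go(500,95,330,yaw=-8)
W=cloud(load('top0'));f=load('top0')['frame'].astype(int)
g=(f[...,1]>f[...,0]+25)&(abs(W[...,2]-75)<4); g[:,:215]=0;g[:,320:]=0
print(g.sum(),cv2.minAreaRect(W[g][:,:2].astype(np.float32)))
for u,v in [(253,187),(250,188),(274,191),(292,195)]: print(W[v,u].round(0))
E
```

```text
cam in tool [  78.7701814     0.37934682 -142.36841081] axes in tool (cols x,y,z)
 [[ 0.   -0.95 -0.31]
 [ 1.   -0.    0.  ]
 [-0.   -0.31  0.95]] [[292.8981388    0.         313.58647141]
 [  0.         292.8981388  199.61111536]
 [  0.           0.           1.        ]]
turn [-6.000e-02  1.000e-02  2.586e+01] n>= 3.0 | shift cm [ 20.94 -72.57  -9.93] n>= 14.0
866 ((582.6223754882812, 77.24146270751953), (156.118896484375, 49.849308013916016), 81.36248779296875)
[592. 133.  12.]
[589. 140.  13.]
[582.  78.  31.]
[573.  34.  24.]
```

```bash
python3 - <<'E'
from h import *
go(502,65,150,yaw=-8.6)
E
```

```text
turn [-6.000e-02  1.000e-02  2.646e+01] n>= 3.0 | shift cm [ 20.83 -69.85   8.07] n>= 14.0
```

>>> arm_command(
  targets=[
    [1,[0,0,0],[0,0,8.8]],
    [1,[0,0,0],[0,0,8.8]],
    [1,[0,0,0],[0,0,8.8]],
    [1,[1.5,-5,0.4],[0,0,0]],
    [1,[1.5,-5,0.4],[0,0,0]],
    [1,[1.5,-5,0.4],[0,0,0]],
    [1,[1.5,-5,0.4],[0,0,0]],
    [1,[1.5,-5,0.4],[0,0,0]],
    [1,[1.5,-5,0.4],[0,0,0]],
    [1,[1.5,-5,0.4],[0,0,0]],
  ],
)

```text
time: 1.4
eef_pos: [347.9, -262.8, 203.2]
tool_rot: [3.141, -0.0, -0.149]
ft_force: [1.0, 0.3, 0.3]
width: 1.0
grip_force: 0.0
```

>>> arm_command(
  targets=[
    [1,[1.5,-5,0.4],[0,0,0]],
    [1,[1.5,-5,0.4],[0,0,0]],
    [1,[1.5,-5,0.4],[0,0,0]],
    [1,[1.5,-5,0.6],[0,0,0]],
    [1,[1.5,-5,0.8],[0,0,0]],
    [1,[1.5,-5,1.2],[0,0,0]],
    [1,[1.5,-5,1.5],[0,0,0]],
    [1,[0,0,0],[0,0,0]],
    [1,[0,0,0],[0,0,0]],
    [1,[0,0,0],[0,0,0]],
  ],
)

```text
time: 2.65
eef_pos: [503.0, 65.3, 150.5]
tool_rot: [3.141, -0.0, -0.15]
ft_force: [-0.2, -0.1, 0.4]
width: 0.996
grip_force: 0.0
```

```bash
python3 - <<'E'
from h import *
s=snap('wrist','w1');st=state();print(st['time'],st['eef_pos'],np.degrees(st['tool_rot']),st['width'])
W=cloud(s);f=s['frame'].astype(int);Z=W[...,2]
g=(f[...,1]>f[...,0]+20)&(abs(Z-75)<4)
print(g.sum(),cv2.minAreaRect(W[g][:,:2].astype(np.float32)),np.median(Z[g]))
m=(abs(Z-28)<4)&(W[...,0]>540)&(W[...,0]<620)&(W[...,1]>0)&(W[...,1]<150)
n,l,stt,ce=cv2.connectedComponentsWithStats(m.astype(np.uint8))
for i in range(1,n):
    if stt[i,4]>20: print(stt[i],cv2.minEnclosingCircle(W[l==i][:,:2].astype(np.float32)),np.median(Z[l==i]))
E
```

```text
2.7 [503.06448511  65.23627085 150.62532786] [ 1.79997501e+02 -1.74937959e-02 -8.60941514e+00] 1.0021467604192873
10736 ((581.0516967773438, 76.6559829711914), (156.77809143066406, 49.800113677978516), 81.85453796386719) 74.79236427652756
[322  95  46  28  91] ((573.753173828125, 27.112167358398438), 21.94559097290039) 29.168833930120623
[204  97   6  27  89] ((590.3394775390625, 144.30484008789062), 10.760063171386719) 28.234229998638277
[215  96  23   1  23] ((599.0499267578125, 125.21784973144531), 8.965587615966797) 29.615218668298695
[262  96   3  27  43] ((583.8370361328125, 96.02565002441406), 10.736849784851074) 28.361328992853863
[277  98  18  19 271] ((582.8775024414062, 77.08941650390625), 7.743083953857422) 27.82718582458308
[332  99  18  19 267] ((575.0258178710938, 29.946475982666016), 7.8076910972595215) 27.930330496275687
```

View pics/w1.png

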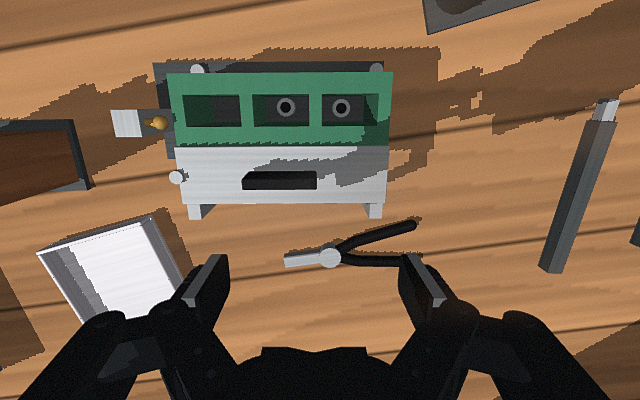

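The wrist view confirms two spacers, at (285,107) and (341,108), and an empty left pocket. Now over the tongs.

```bash
python3 - <<'E'
from h import *
go(575.2,329.1,240,yaw=-7.4)
E
```

```text
turn [ 0.   -0.02 -1.21] n>= 1.0 | shift cm [  3.76 -27.1   -8.94] n>= 6.0
```

>>> arm_command(
  targets=[
    [1,[0.4,-3,-2],[0,0,-1.2]],
    [1,[0.5,-4,-2],[0,0,0]],
    [1,[0.5,-4,-2],[0,0,0]],
    [1,[0.5,-4,-2],[0,0,0]],
    [1,[0.5,-4,-0.9],[0,0,0]],
    [1,[0.5,-3,0],[0,0,0]],
    [1,[0.5,-3,0],[0,0,0]],
    [1,[0.3,-2,0],[0,0,0]],
    [1,[0,0,0],[0,0,0]],
    [1,[0,0,0],[0,0,0]],
  ],
)

```text
time: 3.95
eef_pos: [574.8, 328.0, 239.2]
tool_rot: [3.141, 0.0, -0.129]
ft_force: [0.1, 0.8, 0.7]
width: 1.0
grip_force: 0.0
```

```bash
python3 - <<'E'
from h import *
s=snap('wrist','w2');st=state();print(st['time'],st['eef_pos'],np.degrees(st['tool_rot']),st['width'])
W=cloud(s);Z=W[...,2];near=(abs(W[...,0]-575)<60)&(abs(W[...,1]-329)<60)
for n,a,b in [('handles',165,175),('plate',119.5,126),('wall',112,118.5)]:
    m=near&(Z>a)&(Z<b); print(n,m.sum(),cv2.minAreaRect(W[m][:,:2].astype(np.float32)),np.median(Z[m]))
E
```

```text
4.0 [574.87439269 327.92937555 239.29051243] [ 1.79968286e+02  1.96242778e-02 -7.38034506e+00] 0.9958870869707787
handles 435 ((574.2219848632812, 328.8639221191406), (46.15144348144531, 25.641014099121094), 82.723876953125) 169.72469376044026
plate 1599 ((574.0486450195312, 328.7524108886719), (72.01319885253906, 30.058624267578125), 82.78899383544922) 121.86279339823743
wall 395 ((573.949462890625, 329.26513671875), (70.80689239501953, 50.27494430541992), 82.82340240478516) 115.85126603457047
```

View pics/w2.png

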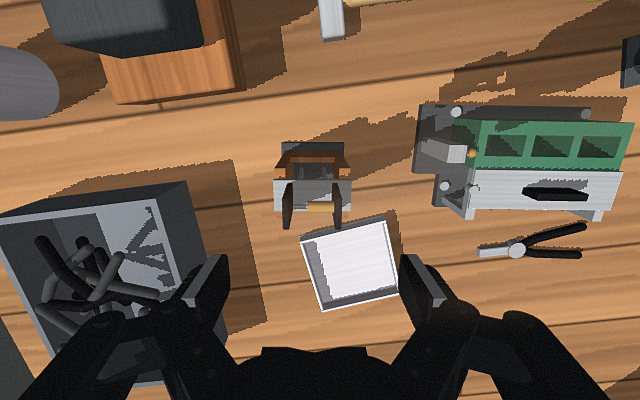

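The wrist view shows the tongs upright in the stand at (313,195) with clear space on both sides. Going down.

>>> arm_command(
  targets=[
    [1,[-0.08,-0.08,2],[0,0,-0.2]],
    [1,[0,0,2.5],[0,0,0]],
    [1,[0,0,2.5],[0,0,0]],
    [1,[0,0,2],[0,0,0]],
    [1,[0,0,1.2],[0,0,0]],
    [1,[0,0,0.7],[0,0,0]],
    [0.04,[0,0,0],[0,0,0]],
    [0.04,[0,0,0],[0,0,0]],
    [0.04,[0,0,0],[0,0,0]],
    [0.04,[0,0,0],[0,0,0]],
  ],
)

```text
time: 5.25
eef_pos: [574.8, 329.8, 131.3]
tool_rot: [-3.141, -0.001, -0.125]
ft_force: [-2.1, -3.5, 6.1]
width: 0.522
grip_force: 6.3
```

>>> arm_command(
  targets=[
    [0.03,[0,0,0],[0,0,0]],
    [0.03,[0,0,0],[0,0,0]],
    [0.03,[0,0,0],[0,0,0]],
    [0.03,[0,0,0],[0,0,0]],
    [0.03,[0,0,0],[0,0,0]],
    [0.03,[0,0,0],[0,0,0]],
    [0.03,[0,0,0],[0,0,0]],
    [0.03,[0,0,0],[0,0,0]],
    [0.03,[0,0,0],[0,0,0]],
    [0.03,[0,0,0],[0,0,0]],
  ],
)

```text
time: 6.5
eef_pos: [574.8, 329.6, 131.3]
tool_rot: [3.141, -0.001, -0.124]
ft_force: [-0.6, -4.0, 7.2]
width: 0.517
grip_force: 7.0
```

>>> arm_command(
  targets=[
    [0.03,[0,0,-0.5],[0,0,0]],
    [0.03,[0,0,-1],[0,0,0]],
    [0.03,[0,0,-1.5],[0,0,0]],
    [0.03,[0,0,-2],[0,0,0]],
    [0.03,[0,0,-2],[0,0,0]],
    [0.03,[0,0,-2],[0,0,0]],
    [0.03,[0,0,-2],[0,0,0]],
    [0.03,[0,0,-1],[0,0,0]],
    [0.03,[0,0,0],[0,0,0]],
    [0.03,[0,0,0],[0,0,0]],
  ],
)

```text
time: 7.75
eef_pos: [574.0, 329.8, 249.4]
tool_rot: [3.141, 0.001, -0.125]
ft_force: [0.6, 0.0, -1.7]
width: 0.517
grip_force: 4.7
```

```bash
python3 - <<'E'
from h import *
s=snap('wrist','w3');snap('side','s3');st=state();print(st['time'],st['eef_pos'],np.degrees(st['tool_rot']),st['width'],st['ft_force'],st['grip_force'])
f=s['frame'][:,:,::-1];cv2.imwrite('pics/w3c.png',np.hstack([cv2.resize(f[150:400,180:460],None,fx=1.5,fy=1.5),cv2.resize(load('s3')['frame'][150:400,200:420,::-1],None,fx=1.5,fy=1.5)]))
go(582.9,77.1,250,yaw=-8.2)
E
```

```text
7.85 [573.92734253 329.74540276 249.24828004] [ 1.79943454e+02  7.93431965e-02 -7.13598764e+00] 0.5129258953434592 [-0.40262073 -0.15934153 -1.1148005 ] 4.733808562159538
turn [0.06 0.08 1.06] n>= 1.0 | shift cm [ 4.49 24.88 -0.08] n>= 5.0
```

View pics/w3c.png

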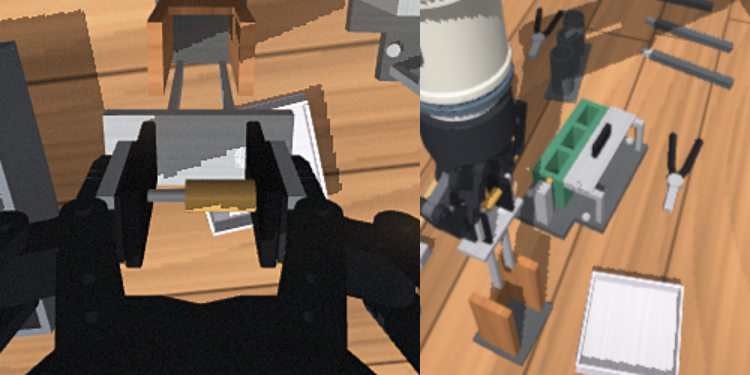

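The tongs are held and clear of the stand, with the jaws visible at (172–230, 60–110). Measuring their tilt and jaw position in the hand.

```bash
python3 - <<'E'
from h import *
s=load('w3');st=state();T=Ro.from_euler('xyz',st['tool_rot']);p=st['eef_pos']
W=cloud(s);L=T.inv().apply((W-p).reshape(-1,3)).reshape(W.shape) # tool coords
x,y,z=L[...,0],L[...,1],L[...,2]
m=(z>5)&(z<14)&(abs(y)<45)&(abs(x)<20)
q=L[m];A=np.c_[q[:,:2],np.ones(len(q))];c=np.linalg.lstsq(A,q[:,2],rcond=None)[0]
print('plate',m.sum(),'slopes/z0',c,q.min(0),q.max(0),cv2.minAreaRect(q[:,:2].astype(np.float32)))
for a in range(20,130,12):
    m=(z>a)&(z<a+12)&(abs(y)<25)&(x>-8)&(x<15)
    if m.sum()>3:
        for sg in (-1,1):
            k=m&(y*sg>0)
            if k.sum()>3: print(a,sg,k.sum(),'y',np.percentile(y[k],[3,50,97]).round(1),'x',np.percentile(x[k],[3,97]).round(1))
m=(z<-8)&(z>-60)&(abs(y)<24)&(abs(x)<20);print('handles',L[m].min(0),L[m].max(0))
E
```

```text
plate 4081 slopes/z0 [ 3.26847981e-02 -2.67964591e-03  9.41562374e+00] [-16.51381181 -36.28378031   5.01425949] [14.65621125 35.91410059 13.99505284] ((-0.937225341796875, -0.18632125854492188), (31.16649055480957, 72.20315551757812), 0.03727904334664345)
32 -1 13 y [-13.9 -11.9 -10.5] x [3.7 4.5]
32 1 19 y [11.8 13.2 15.3] x [3.7 4.6]
44 -1 44 y [-14.1 -12.1 -10.4] x [0.8 4.2]
44 1 39 y [11.8 13.4 15.6] x [-0.6  4.3]
56 -1 43 y [-14.  -11.5 -10.3] x [-4.8  4.3]
56 1 37 y [11.8 13.4 15.5] x [-4.3  4.4]
68 -1 27 y [-14.1 -12.2 -10.4] x [1.5 4.4]
68 1 31 y [11.8 13.  15.4] x [-0.5  4.2]
80 -1 35 y [-14.  -11.2 -10.3] x [-4.4  4.1]
80 1 36 y [11.8 12.8 15.5] x [-4.4  4.3]
92 -1 29 y [-14.1 -11.1 -10.3] x [-5.2  4.2]
92 1 18 y [12.2 13.9 15.7] x [3.6 4.3]
104 -1 19 y [-14.1 -12.2 -10.4] x [3.5 4.2]
104 1 29 y [11.9 12.7 15.7] x [-4.7  4.4]
116 -1 4 y [-13.6 -12.3 -11. ] x [3.4 4. ]
116 1 4 y [12.4 13.7 15.1] x [3.6 4. ]
128 -1 31 y [-25.  -24.3 -24.1] x [-5.7 14.8]
handles [-14.4004224  -23.99929192 -59.99268149] [13.10914142 23.99921245 -8.00362374]
```

>>> arm_command(
  targets=[
    [0.03,[0.3,2,0],[0,0,1]],
    [0.03,[0.5,3,0],[0,0,0]],
    [0.03,[0.6,3,0],[0,0,0]],
    [0.03,[0.6,3.5,0],[0,0,0]],
    [0.03,[0.6,3.5,0],[0,0,0]],
    [0.03,[0.6,3.5,0],[0,0,0]],
    [0.03,[0.6,3,0],[0,0,0]],
    [0.03,[0.4,2,0],[0,0,0]],
    [0.03,[0.3,1.3,0],[0,0,0]],
    [0.03,[0,0,0],[0,0,0]],
  ],
)

```text
time: 9.1
eef_pos: [584.3, 77.6, 250.3]
tool_rot: [-3.141, 0.0, -0.143]
ft_force: [0.2, -0.5, -0.8]
width: 0.515
grip_force: 4.7
```

```bash
python3 - <<'E'
from h import *
print(state()['eef_pos'],state()['width'])
go(582.7,77.85,134.4,yaw=-8.15)
E
```

```text
[584.26310638  77.59248405 250.26218181] 0.5151345326507101
turn [-0.01  0.   -0.05] n>= 1.0 | shift cm [-0.16 -0.   11.59] n>= 3.0
```

>>> arm_command(
  targets=[
    [0.03,[-0.15,0,1.5],[0,0,0]],
    [0.03,[0,0,1.5],[0,0,0]],
    [0.03,[0,0,1],[0,0,0]],
    [0.03,[0,0,1],[0,0,0]],
    [0.03,[0,0,1],[0,0,0]],
    [0.03,[0,0,1],[0,0,0]],
    [0.03,[0,0,1],[0,0,0]],
    [0.03,[0,0,0.9],[0,0,0]],
    [0.03,[0,0,0.6],[0,0,0]],
    [0.03,[0,0,0],[0,0,0]],
  ],
)

```text
time: 10.35
eef_pos: [582.5, 78.3, 154.8]
tool_rot: [3.141, 0.001, -0.142]
ft_force: [0.4, -0.2, -1.4]
width: 0.519
grip_force: 4.7
```

>>> arm_command(
  targets=[
    [0.03,[0,0,0.3],[0,0,0]],
    [0.03,[0,0,0.3],[0,0,0]],
    [0.03,[0,0,0.3],[0,0,0]],
    [0.03,[0,0,0.3],[0,0,0]],
    [0.03,[0,0,0.3],[0,0,0]],
    [0.03,[0,0,0.3],[0,0,0]],
    [0.03,[0,0,0.2],[0,0,0]],
    [0.03,[0,0,0.1],[0,0,0]],
    [0.03,[0,0,0],[0,0,0]],
    [0.03,[0,0,0],[0,0,0]],
  ],
)

```text
time: 11.6
eef_pos: [582.8, 78.4, 134.4]
tool_rot: [-3.142, -0.0, -0.142]
ft_force: [0.1, -0.1, -1.3]
width: 0.515
grip_force: 4.7
```

>>> arm_command(
  targets=[
    [-0.05,[0,0,0],[0,0,0]],
    [-0.1,[0,0,0],[0,0,0]],
    [-0.15,[0,0,0],[0,0,0]],
    [-0.2,[0,0,0],[0,0,0]],
    [-0.2,[0,0,0],[0,0,0]],
    [-0.2,[0,0,0],[0,0,0]],
    [-0.2,[0,0,0],[0,0,0]],
    [-0.2,[0,0,-0.2],[0,0,0]],
    [-0.2,[0,0,-0.5],[0,0,0]],
    [-0.2,[0,0,-0.5],[0,0,0]],
  ],
)

```text
time: 12.85
eef_pos: [582.6, 78.3, 146.4]
tool_rot: [3.142, 0.0, -0.142]
ft_force: [0.2, -0.2, -2.5]
width: 0.408
grip_force: 27.5
```

>>> arm_command(
  targets=[
    [-0.2,[0,0,-0.5],[0,0,0]],
    [-0.2,[0,0,-1],[0,0,0]],
    [-0.2,[0,0,-1],[0,0,0]],
    [-0.2,[0,0,-1],[0,0,0]],
    [-0.2,[0,0,-1.5],[0,0,0]],
    [-0.2,[0,0,-1.5],[0,0,0]],
    [-0.2,[0,0,-1.5],[0,0,0]],
    [-0.2,[0,0,-1.5],[0,0,0]],
    [-0.2,[0,0,-0.8],[0,0,0]],
    [-0.2,[0,0,0],[0,0,0]],
  ],
)

```text
time: 14.1
eef_pos: [583.0, 78.4, 249.9]
tool_rot: [-3.141, -0.001, -0.142]
ft_force: [0.2, -0.8, -1.4]
width: 0.406
grip_force: 27.5
```

```bash
python3 - <<'E'
from h import *
s=snap('wrist','w4');st=state();print(st['time'],st['eef_pos'],st['width'],st['ft_force'],st['grip_force'])
f=s['frame'][:,:,::-1];a=snap('side','s4')['frame'][:,:,::-1]
cv2.imwrite('pics/w4c.png',np.hstack([cv2.resize(f[60:310,180:460],None,fx=1.5,fy=1.5),cv2.resize(a[190:315,260:370],None,fx=3,fy=3)]))
T=Ro.from_euler('xyz',st['tool_rot']);W=cloud(s);L=T.inv().apply((W-st['eef_pos']).reshape(-1,3)).reshape(W.shape);x,y,z=np.moveaxis(L,-1,0)
for a in range(80,140,6):
    k=(z>a)&(z<a+6)&(abs(y)<22)&(x>-12)&(x<15)
    if k.sum()>3: print(a,k.sum(),'y',np.percentile(y[k],[3,25,50,75,97]).round(1),'x',np.percentile(x[k],[3,97]).round(1))
E
```

```text
14.15 [582.63738421  78.34591008 249.27174431] 0.4024184929892929 [-0.18578673 -0.45608854 -1.8103054 ] 27.456986010074615
80 37 y [-8.8 -6.3 -5.6  8.4 11.5] x [-4.8  4.6]
86 22 y [-9.  -7.3  1.4 10.1 11.8] x [4.  4.7]
92 19 y [-9.1 -7.   8.7 10.4 12.1] x [4.  4.6]
98 18 y [-9.  -7.4  1.5 10.4 11.9] x [4.  4.5]
104 247 y [-5.7 -2.5  1.1  4.6  8.7] x [-5.4  8.2]
110 46 y [-8.6 -2.5  1.5  7.2 11.7] x [-2.4  9. ]
116 33 y [-8.2 -3.6  2.   7.6 11.4] x [3.3 8.9]
```

View pics/w4c.png

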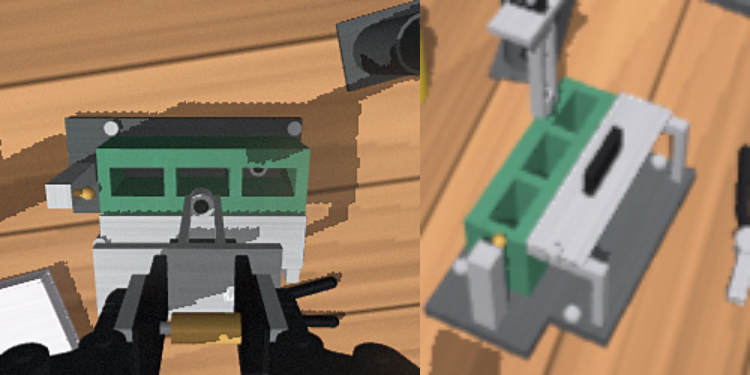

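The side view shows the spacer gripped between the jaw tips at (545,100), and the middle pocket is empty. Off to the tray.

```bash
python3 - <<'E'
from h import *
go(445,281,250)
E
```

```text
turn [0. 0. 0.] n>= 0.0 | shift cm [-16.47 -18.12  -0.11] n>= 5.0
```

>>> arm_command(
  targets=[
    [-0.2,[-1.0,-1.1,0],[0,0,0]],
    [-0.2,[-2.0,-2.2,0],[0,0,0]],
    [-0.2,[-2.5,-2.75,0],[0,0,0]],
    [-0.2,[-3.0,-3.3,0],[0,0,0]],
    [-0.2,[-3.0,-3.3,0],[0,0,0]],
    [-0.2,[-2.5,-2.75,1],[0,0,0]],
    [-0.2,[-1.5,-1.65,2],[0,0,0]],
    [-0.2,[-1.0,-1.1,2],[0,0,0]],
    [-0.2,[0,0,2],[0,0,0]],
    [-0.2,[0,0,2],[0,0,0]],
  ],
)

```text
time: 15.45
eef_pos: [443.8, 282.0, 158.3]
tool_rot: [3.141, 0.001, -0.141]
ft_force: [0.9, -0.1, -1.9]
width: 0.405
grip_force: 27.5
```

>>> arm_command(
  targets=[
    [-0.2,[0,0,1.2],[0,0,0]],
    [-0.2,[0,0,0.9],[0,0,0]],
    [-0.2,[0,0,0.6],[0,0,0]],
    [-0.2,[0,0,0.4],[0,0,0]],
    [-0.2,[0,0,0],[0,0,0]],
    [-0.2,[0,0,0],[0,0,0]],
    [-0.1,[0,0,0],[0,0,0]],
    [-0.03,[0,0,0],[0,0,0]],
    [0.03,[0,0,0],[0,0,0]],
    [0.03,[0,0,0],[0,0,0]],
  ],
)

```text
time: 16.7
eef_pos: [445.1, 281.4, 128.3]
tool_rot: [-3.142, -0.0, -0.142]
ft_force: [0.2, 0.4, -1.1]
width: 0.513
grip_force: 4.8
```

>>> arm_command(
  targets=[
    [0.03,[0,0,-0.3],[0,0,0]],
    [0.03,[0,0,-0.8],[0,0,0]],
    [0.03,[0,0,-1.5],[0,0,0]],
    [0.03,[0,0,-2],[0,0,0]],
    [0.03,[0,0,-2],[0,0,0]],
    [0.03,[0,0,-2],[0,0,0]],
    [0.03,[0,0,-2],[0,0,0]],
    [0.03,[0,0,-1.2],[0,0,0]],
    [0.03,[0,0,-0.4],[0,0,0]],
    [0.03,[0,0,0],[0,0,0]],
  ],
)

```text
time: 17.95
eef_pos: [444.9, 281.3, 250.2]
tool_rot: [3.142, 0.0, -0.142]
ft_force: [-0.0, 0.5, -2.5]
width: 0.518
grip_force: 4.8
```

```bash
python3 - <<'E'
from h import *
s=snap('wrist','w5');st=state();print(st['time'],st['eef_pos'],st['width'])
W=cloud(s);Z=W[...,2]
m=(abs(Z-20)<4)&(abs(W[...,0]-432)<45)&(abs(W[...,1]-292)<45); print('spacer in tray',m.sum(),np.nanmedian(W[m],0) if m.any() else 0)
T=Ro.from_euler('xyz',st['tool_rot']);L=T.inv().apply((W-st['eef_pos']).reshape(-1,3)).reshape(W.shape);x,y,z=np.moveaxis(L,-1,0)
for a in (60,80,100):
  for sg in (-1,1):
    k=(z>a)&(z<a+16)&(abs(y)<25)&(abs(x)<8)&(y*sg>0); print(a,np.percentile(y[k],[3,97]).round(1),np.percentile(x[k],[3,97]).round(1))
go(574.9,30.6,250,yaw=-8.15)
E
```

```text
18.0 [444.74857935 281.18516662 249.82583439] 0.5171208526047307
spacer in tray 115 [446.32852996 280.49403113  20.05640711]
60 [-14.2 -10.5] [-4.9  4.4]
60 [11.6 15.4] [-3.9  4.5]
80 [-14.2 -10.4] [-4.9  4.4]
80 [11.6 15.4] [-4.4  4.4]
100 [-14.2 -10.4] [-4.6  4.4]
100 [11.6 15.3] [-4.4  4.5]
turn [0.03 0.04 0.01] n>= 1.0 | shift cm [ 1.644e+01  2.296e+01 -2.000e-02] n>= 6.0
```

Spacer 1 is in the tray. On to spacer 2.

>>> arm_command(
  targets=[
    [0.03,[1,1.4,0],[0,0,0]],
    [0.03,[2,2.8,0],[0,0,0]],
    [0.03,[2.5,3.5,0],[0,0,0]],
    [0.03,[3,4.2,0],[0,0,0]],
    [0.03,[3,4.2,0],[0,0,0]],
    [0.03,[2.5,3.5,0],[0,0,0]],
    [0.03,[1.5,2.1,0],[0,0,0]],
    [0.03,[0.95,1.25,0],[0,0,0]],
    [0.03,[0,0,0],[0,0,0]],
    [0.03,[0,0,0],[0,0,0]],
  ],
)

```text
time: 19.25
eef_pos: [574.9, 31.5, 250.1]
tool_rot: [-3.141, 0.001, -0.142]
ft_force: [-0.5, -0.6, -0.8]
width: 0.518
grip_force: 4.8
```

```bash
python3 - <<'E'
from h import *
print(state()['eef_pos'],state()['tool_rot'])
go(574.9,30.6,134.4,yaw=-8.15)
E
```

```text
[574.94352879  31.48482024 250.07603525] [-3.14138553e+00  6.81598625e-04 -1.41610027e-01]
turn [-0.01  0.04  0.04] n>= 1.0 | shift cm [1.000e-02 9.000e-02 1.157e+01] n>= 3.0
```

>>> arm_command(
  targets=[
    [0.03,[0,0.07,1.5],[0,0,0]],
    [0.03,[0,0,1.5],[0,0,0]],
    [0.03,[0,0,1],[0,0,0]],
    [0.03,[0,0,1],[0,0,0]],
    [0.03,[0,0,1],[0,0,0]],
    [0.03,[0,0,1],[0,0,0]],
    [0.03,[0,0,1],[0,0,0]],
    [0.03,[0,0,0.9],[0,0,0]],
    [0.03,[0,0,0.6],[0,0,0]],
    [0.03,[0,0,0],[0,0,0]],
  ],
)

```text
time: 20.5
eef_pos: [575.1, 30.2, 154.8]
tool_rot: [3.141, 0.001, -0.142]
ft_force: [-1.0, 0.7, -1.6]
width: 0.511
grip_force: 4.8
```

>>> arm_command(
  targets=[
    [0.03,[0,0,0.3],[0,0,0]],
    [0.03,[0,0,0.3],[0,0,0]],
    [0.03,[0,0,0.3],[0,0,0]],
    [0.03,[0,0,0.3],[0,0,0]],
    [0.03,[0,0,0.3],[0,0,0]],
    [0.03,[0,0,0.3],[0,0,0]],
    [0.03,[0,0,0.2],[0,0,0]],
    [0.03,[0,0,0.1],[0,0,0]],
    [0.03,[0,0,0],[0,0,0]],
    [0.03,[0,0,0],[0,0,0]],
  ],
)

```text
time: 21.75
eef_pos: [575.4, 30.2, 134.4]
tool_rot: [-3.142, -0.0, -0.142]
ft_force: [0.5, -0.1, -1.0]
width: 0.514
grip_force: 4.8
```

>>> arm_command(
  targets=[
    [-0.05,[0,0,0],[0,0,0]],
    [-0.1,[0,0,0],[0,0,0]],
    [-0.15,[0,0,0],[0,0,0]],
    [-0.2,[0,0,0],[0,0,0]],
    [-0.2,[0,0,0],[0,0,0]],
    [-0.2,[0,0,0],[0,0,0]],
    [-0.2,[0,0,0],[0,0,0]],
    [-0.2,[0,0,-0.2],[0,0,0]],
    [-0.2,[0,0,-0.5],[0,0,0]],
    [-0.2,[0,0,-0.8],[0,0,0]],
  ],
)

```text
time: 23.0
eef_pos: [575.1, 30.2, 149.4]
tool_rot: [3.141, 0.001, -0.142]
ft_force: [-0.2, 0.1, -1.2]
width: 0.41
grip_force: 27.5
```

>>> arm_command(
  targets=[
    [-0.2,[0,0,-1],[0,0,0]],
    [-0.2,[0,0,-1],[0,0,0]],
    [-0.2,[0,0,-1],[0,0,0]],
    [-0.2,[0,0,-1],[0,0,0]],
    [-0.2,[0,0,-1.5],[0,0,0]],
    [-0.2,[0,0,-1.5],[0,0,0]],
    [-0.2,[0,0,-1.5],[0,0,0]],
    [-0.2,[0,0,-1],[0,0,0]],
    [-0.2,[0,0,-0.5],[0,0,0]],
    [-0.2,[0,0,0],[0,0,0]],
  ],
)

```text
time: 24.25
eef_pos: [575.4, 30.2, 249.4]
tool_rot: [-3.142, -0.0, -0.142]
ft_force: [0.2, 1.5, -2.1]
width: 0.408
grip_force: 27.5
```

```bash
python3 - <<'E'
from h import *
s=snap('wrist','w6');st=state();print(st['time'],st['eef_pos'],st['width'],st['grip_force'])
T=Ro.from_euler('xyz',st['tool_rot']);W=cloud(s);L=T.inv().apply((W-st['eef_pos']).reshape(-1,3)).reshape(W.shape);x,y,z=np.moveaxis(L,-1,0)
k=(z>100)&(z<123)&(abs(y)<22)&(x>-12)&(x<15); print(k.sum(),np.percentile(y[k],[3,97]),np.percentile(x[k],[3,97]))
Z=W[...,2]
for n,cx,cy in [('p-',574.1,28.1),('p0',581,76.7),('p+',588,125.2)]:
    m=(abs(W[...,0]-cx)<10)&(abs(W[...,1]-cy)<17)&(Z<72); print(n,m.sum(),np.percentile(Z[m],[5,50,95]) if m.any() else '')
go(420,310,250)
E
```

```text
24.3 [575.15167328  30.17292704 249.03367892] 0.4068920251501507 27.457175552845
335 [-7.9651973 10.867192 ] [-5.74903767  7.72293393]
p- 212 [11.2339343  12.91196282 63.56130717]
p0 218 [11.08193066 12.98714351 67.33574029]
p+ 185 [11.10757268 13.37193209 67.76735796]
turn [0. 0. 0.] n>= 0.0 | shift cm [-19.32 -25.5   -0.09] n>= 6.0
```

>>> arm_command(
  targets=[
    [-0.2,[-1.0,-1.3,0],[0,0,0]],
    [-0.2,[-2.0,-2.65,0],[0,0,0]],
    [-0.2,[-3,-3.95,0],[0,0,0]],
    [-0.2,[-3.5,-4.6,0],[0,0,0]],
    [-0.2,[-3.5,-4.6,0],[0,0,0]],
    [-0.2,[-3,-3.95,0],[0,0,0]],
    [-0.2,[-2.0,-2.65,2],[0,0,0]],
    [-0.2,[-1.3,-1.8,2],[0,0,0]],
    [-0.2,[0,0,2.5],[0,0,0]],
    [-0.2,[0,0,2.5],[0,0,0]],
  ],
)

```text
time: 25.55
eef_pos: [419.0, 310.7, 158.3]
tool_rot: [3.141, 0.001, -0.141]
ft_force: [-0.3, 0.0, -1.2]
width: 0.402
grip_force: 27.5
```

>>> arm_command(
  targets=[
    [-0.2,[0,0,1.2],[0,0,0]],
    [-0.2,[0,0,0.9],[0,0,0]],
    [-0.2,[0,0,0.6],[0,0,0]],
    [-0.2,[0,0,0.4],[0,0,0]],
    [-0.2,[0,0,0],[0,0,0]],
    [-0.2,[0,0,0],[0,0,0]],
    [-0.1,[0,0,0],[0,0,0]],
    [-0.03,[0,0,0],[0,0,0]],
    [0.03,[0,0,0],[0,0,0]],
    [0.03,[0,0,0],[0,0,0]],
  ],
)

```text
time: 26.8
eef_pos: [420.4, 310.0, 128.3]
tool_rot: [-3.142, -0.0, -0.142]
ft_force: [0.6, -0.4, -1.7]
width: 0.514
grip_force: 4.8
```

>>> arm_command(
  targets=[
    [0.03,[0,0,-0.3],[0,0,0]],
    [0.03,[0,0,-0.8],[0,0,0]],
    [0.03,[0,0,-1.5],[0,0,0]],
    [0.03,[0,0,-2],[0,0,0]],
    [0.03,[0,0,-2],[0,0,0]],
    [0.03,[0,0,-2],[0,0,0]],
    [0.03,[0,0,-2],[0,0,0]],
    [0.03,[0,0,-1.2],[0,0,0]],
    [0.03,[0,0,-0.4],[0,0,0]],
    [0.03,[0,0,0],[0,0,0]],
  ],
)

```text
time: 28.05
eef_pos: [420.2, 309.9, 250.2]
tool_rot: [3.141, 0.0, -0.142]
ft_force: [0.4, -0.8, -1.4]
width: 0.514
grip_force: 4.8
```

```bash
python3 - <<'E'
from h import *
s=snap('wrist','w7');st=state();print(st['time'],st['eef_pos'],st['width'])
W=cloud(s);Z=W[...,2]
m=(abs(Z-20)<4)&(abs(W[...,0]-432)<45)&(abs(W[...,1]-292)<45)
n,l,stt,ce=cv2.connectedComponentsWithStats(m.astype(np.uint8))
for i in range(1,n):
    if stt[i,4]>20: print('spacer',stt[i,4],np.median(W[l==i],0))
go(574.1,329.6,250,yaw=-7.2)
E
```

```text
28.1 [420.09266724 309.76434253 249.83081658] 0.5115581521844057
spacer 124 [446.18405872 280.90292067  19.92065064]
spacer 117 [420.66501499 309.07080173  19.90098497]
turn [ 0.03  0.03 -0.93] n>= 1.0 | shift cm [15.03 -3.9  -0.02] n>= 3.0
```

>>> arm_command(
  targets=[
    [0.03,[1.5,-0.4,0],[0,0,-0.9]],
    [0.03,[2.5,-0.65,0],[0,0,0]],
    [0.03,[3,-0.8,0],[0,0,0]],
    [0.03,[3,-0.8,0],[0,0,0]],
    [0.03,[2.5,-0.65,0],[0,0,0]],
    [0.03,[1.5,-0.4,0],[0,0,0]],
    [0.03,[1,-0.2,0],[0,0,0]],
    [0.03,[0,0,0],[0,0,0]],
    [0.03,[0,0,0],[0,0,0]],
    [0.03,[0,0,0],[0,0,0]],
  ],
)

```text
time: 29.35
eef_pos: [573.6, 329.6, 250.5]
tool_rot: [-3.141, -0.0, -0.126]
ft_force: [0.5, -0.8, -2.9]
width: 0.516
grip_force: 4.8
```

>>> arm_command(
  targets=[
    [0.03,[0,0,0.8],[0,0,0]],
    [0.03,[0,0,1.5],[0,0,0]],
    [0.03,[0,0,1.7],[0,0,0]],
    [0.03,[0,0,1.7],[0,0,0]],
    [0.03,[0,0,1.7],[0,0,0]],
    [0.03,[0,0,1.6],[0,0,0]],
    [0.03,[0,0,1.4],[0,0,0]],
    [0.03,[0,0,0.7],[0,0,0]],
    [0.03,[0,0,0],[0,0,0]],
    [0.03,[0,0,0],[0,0,0]],
  ],
)

```text
time: 30.6
eef_pos: [574.5, 329.7, 139.9]
tool_rot: [-3.141, -0.001, -0.126]
ft_force: [0.1, 0.7, -1.6]
width: 0.517
grip_force: 4.8
```

>>> arm_command(
  targets=[
    [0.03,[0,0,0.4],[0,0,0]],
    [0.03,[0,0,0.3],[0,0,0]],
    [0.03,[0,0,0.2],[0,0,0]],
    [0.03,[0,0,0],[0,0,0]],
    [0.03,[0,0,0],[0,0,0]],
    [0.1,[0,0,0],[0,0,0]],
    [0.3,[0,0,0],[0,0,0]],
    [0.6,[0,0,0],[0,0,0]],
    [0.9,[0,0,0],[0,0,0]],
    [0.9,[0,0,0],[0,0,0]],
  ],
)

```text
time: 31.85
eef_pos: [574.1, 329.5, 130.2]
tool_rot: [3.142, 0.0, -0.126]
ft_force: [0.3, -0.1, -0.4]
width: 0.949
grip_force: 0.0
```

>>> arm_command(
  targets=[
    [0.9,[0,0,-0.5],[0,0,0]],
    [0.9,[0,0,-1],[0,0,0]],
    [0.9,[0,0,-1.5],[0,0,0]],
    [0.9,[0,0,-2],[0,0,0]],
    [0.9,[0,0,-2],[0,0,0]],
    [0.9,[0,0,-2],[0,0,0]],
    [0.9,[0,0,-1],[0,0,0]],
    [0.9,[0,0,-0.5],[0,0,0]],
    [0.9,[0,0,0],[0,0,0]],
    [0.9,[0,0,0],[0,0,0]],
  ],
)

```text
time: 33.1
eef_pos: [573.8, 329.3, 234.5]
tool_rot: [3.141, 0.001, -0.126]
ft_force: [-0.1, -0.1, 1.6]
width: 0.95
grip_force: 0.0
```

```bash
python3 - <<'E'
from h import *
s=snap('wrist','w8');st=state();print(st['time'],st['eef_pos'],np.degrees(st['tool_rot']),st['width'])
W=cloud(s);Z=W[...,2];near=(abs(W[...,0]-575)<60)&(abs(W[...,1]-329)<60)
for n,a,b in [('handles',165,175),('plate',119.5,126),('wall',112,118.5)]:
    m=near&(Z>a)&(Z<b); print(n,m.sum(),cv2.minAreaRect(W[m][:,:2].astype(np.float32)),np.median(Z[m]))
w=cloud(load('w1'));z=w[...,2];m=(z>100)&(z<110)&(abs(w[...,0]-530)<60)&(abs(w[...,1]-80)<80);r=cv2.minAreaRect(w[m][:,:2].astype(np.float32));print('tab',m.sum(),r)
e=Ro.from_euler('z',-8.15,degrees=True); print('tab fix',e.inv().apply([r[0][0]-581.05,r[0][1]-76.66,0]))
E
```

```text
33.15 [573.76086386 329.3311181  234.4669476 ] [ 1.79955747e+02  5.85658565e-02 -7.23477157e+00] 0.9509127763517576
handles 454 ((573.4630737304688, 328.92962646484375), (46.015281677246094, 25.3729248046875), 83.00343322753906) 169.67443731219106
plate 1668 ((573.30517578125, 328.780029296875), (71.96918487548828, 29.794391632080078), 82.53601837158203) 121.86224674286663
wall 437 ((574.0376586914062, 328.9166564941406), (71.44023132324219, 49.81251525878906), 82.71745300292969) 115.80256280486904
tab 975 ((535.1897583007812, 83.10692596435547), (49.665916442871094, 8.615967750549316), 81.69390106201172)
tab fix [-46.31101733  -0.11956936   0.        ]
```

Tongs are hung as before. Now to behind the cover tab with the fingers shut.

```bash
python3 - <<'E'
from h import *
go(508.5,86.9,160,yaw=-8.15)
E
```

```text
turn [0.04 0.06 0.92] n>= 1.0 | shift cm [-3.02 24.92  7.45] n>= 5.0
```

>>> arm_command(
  targets=[
    [0.9,[-0.3,1.9,0],[0,0,0.9]],
    [0.9,[-0.5,4,0],[0,0,0]],
    [0.5,[-0.5,4,0],[0,0,0]],
    [-1,[-0.5,4,0.5],[0,0,0]],
    [-1,[-0.5,4,1.5],[0,0,0]],
    [-1,[-0.4,3.5,2],[0,0,0]],
    [-1,[-0.3,2.5,2],[0,0,0]],
    [-1,[0,1,1.5],[0,0,0]],
    [-1,[0,0,0],[0,0,0]],
    [-1,[0,0,0],[0,0,0]],
  ],
)

```text
time: 34.4
eef_pos: [510.1, 87.8, 160.8]
tool_rot: [-3.141, -0.001, -0.142]
ft_force: [0.8, -0.9, 0.2]
width: 0.004
grip_force: 0.0
```

```bash
python3 - <<'E'
from h import *
print(state()['eef_pos'],state()['width'],state()['time'])
go(508.5,86.9,89,yaw=-8.15)
s=snap('wrist');w=cloud(s);z=w[...,2];m=(z>100)&(z<110)&(abs(w[...,0]-540)<40)&(abs(w[...,1]-80)<60);print(m.sum(),cv2.minAreaRect(w[m][:,:2].astype(np.float32)))
E
```

```text
[510.14290798  87.79655107 160.80837958] 0.0035134785144790635 34.4
turn [-0.03 -0.05  0.02] n>= 1.0 | shift cm [-0.15  0.11  7.18] n>= 2.0
859 ((535.2582397460938, 83.1955795288086), (49.4981803894043, 8.261258125305176), 81.85245513916016)
```

>>> arm_command(
  targets=[
    [-1,[-0.15,0.1,1],[0,0,0]],
    [-1,[0,0,1.5],[0,0,0]],
    [-1,[0,0,1.5],[0,0,0]],
    [-1,[0,0,1.5],[0,0,0]],
    [-1,[0,0,1],[0,0,0]],
    [-1,[0,0,0.6],[0,0,0]],
    [-1,[0,0,0],[0,0,0]],
    [-1,[0.5,0,0],[0,0,0]],
    [-1,[0.5,0,0],[0,0,0]],
    [-1,[0.5,0,0],[0,0,0]],
  ],
)

```text
time: 35.7
eef_pos: [523.1, 84.2, 89.6]
tool_rot: [-3.141, -0.0, -0.142]
ft_force: [-2.1, 0.6, 1.6]
width: 0.0
grip_force: 0.8
```

>>> arm_command(
  targets=[
    [-1,[0.5,0,0],[0,0,0]],
    [-1,[0.5,0,0],[0,0,0]],
    [-1,[0.5,0,0],[0,0,0]],
    [-1,[0.4,0,0],[0,0,0]],
    [-1,[0.4,0,0],[0,0,0]],
    [-1,[0.4,0,0],[0,0,0]],
    [-1,[0.4,0,0],[0,0,0]],
    [-1,[0.3,0,0],[0,0,0]],
    [-1,[0.3,0,0],[0,0,0]],
    [-1,[0,0,0],[0,0,0]],
  ],
)

```text
time: 36.95
eef_pos: [558.0, 79.0, 88.9]
tool_rot: [3.141, 0.003, -0.142]
ft_force: [-3.6, 0.0, -1.2]
width: 0.0
grip_force: 1.7
```

>>> arm_command(
  targets=[
    [-1,[0.2,0,0],[0,0,0]],
    [-1,[0.2,0,0],[0,0,0]],
    [-1,[0.2,0,0],[0,0,0]],
    [-1,[0.2,0,0],[0,0,0]],
    [-1,[0,0,0],[0,0,0]],
    [-1,[0,0,0],[0,0,0]],
    [-1,[0,0,0],[0,0,0]],
    [-1,[0,0,0],[0,0,0]],
    [-1,[0,0,0],[0,0,0]],
    [-1,[0,0,0],[0,0,0]],
  ],
)

```text
time: 38.2
eef_pos: [566.0, 78.1, 89.2]
tool_rot: [3.141, 0.003, -0.142]
ft_force: [-7.8, 2.0, 3.5]
width: -0.002
grip_force: 3.9
```

```bash
python3 - <<'E'
from h import *
st=state();print(st['eef_pos'],st['ft_force'])
s=snap('wrist');w=cloud(s);z=w[...,2];m=(z>100)&(z<110)&(abs(w[...,0]-570)<50)&(abs(w[...,1]-80)<30);print(m.sum(),cv2.minAreaRect(w[m][:,:2].astype(np.float32)))
E
```

```text
[566.04600265  78.11672302  89.19743904] [-7.79663365  2.01649485  3.53201446]
2330 ((578.9310302734375, 76.99079132080078), (50.04816818237305, 13.391027450561523), 81.89557647705078)
```

>>> arm_command(
  targets=[
    [-1,[0.2,0,0],[0,0,0]],
    [-1,[0.2,0,0],[0,0,0]],
    [-1,[0.2,0,0],[0,0,0]],
    [-1,[0,0,0],[0,0,0]],
    [-1,[0,0,0],[0,0,0]],
    [-1,[0,0,0],[0,0,0]],
    [-1,[0,0,0],[0,0,0]],
    [-1,[0,0,0],[0,0,0]],
    [-1,[0,0,0],[0,0,0]],
    [-1,[0,0,0],[0,0,0]],
  ],
)

```text
time: 39.5
eef_pos: [566.3, 77.9, 88.9]
tool_rot: [3.14, 0.014, -0.143]
ft_force: [-28.5, 7.1, 23.4]
width: -0.0
grip_force: 14.8
```

At the stop (28 N, no further travel). Back off, then up to look at the cover and drifts.

>>> arm_command(
  targets=[
    [-1,[-0.6,0,0],[0,0,0]],
    [-1,[-0.5,0,0],[0,0,0]],
    [-1,[-1,0,0],[0,0,0]],
    [-1,[-1,0,0],[0,0,0]],
    [-1,[-1,0,-1],[0,0,0]],
    [0,[-1,0,-3],[0,0,0]],
    [1,[0,0,-4],[0,0,0]],
    [1,[0,0,-4],[0,0,0]],
    [1,[0,0,-2],[0,0,0]],
    [1,[0,0,0],[0,0,0]],
  ],
)

```text
time: 40.75
eef_pos: [523.4, 84.5, 231.4]
tool_rot: [-3.14, -0.004, -0.142]
ft_force: [0.1, 0.2, 0.5]
width: 0.997
grip_force: 0.0
```

```bash
python3 - <<'E'
from h import *
st=state();print(st['time'],st['eef_pos'],st['ft_force'])
s=snap('wrist','w9');w=cloud(s);z=w[...,2];m=(z>100)&(z<110)&(abs(w[...,0]-580)<30)&(abs(w[...,1]-80)<30);r=cv2.minAreaRect(w[m][:,:2].astype(np.float32));print('tab',m.sum(),r)
e=Ro.from_euler('z',-8.15,degrees=True);print('tab moved',e.inv().apply([r[0][0]-535.22,r[0][1]-83.15,0]))
t=snap('top','top1');W=cloud(t);Z=W[...,2]
m=((Z>8)&(Z<24)); m[:, :365]=0; m[:,485:]=0; m[:170]=0; m[300:]=0
n,l,stt,ce=cv2.connectedComponentsWithStats(m.astype(np.uint8))
for i in range(1,n):
    if stt[i,4]>80:
        p=W[l==i][:,:2].astype(np.float32); print('drift',stt[i],cv2.minAreaRect(p),np.median(Z[l==i]))
cv2.imwrite('pics/top1c.png',cv2.resize(t['frame'][130:290,130:490,::-1],None,fx=2.2,fy=2.2))
E
```

```text
40.75 [523.43840143  84.5030898  231.3566088 ] [0.05001865 0.23603384 0.46289925]
tab 526 ((581.0787353515625, 76.5860595703125), (49.79965591430664, 7.870553493499756), 81.90901947021484)
tab moved [4.63261148e+01 3.52315073e-03 0.00000000e+00]
drift [471 170  12  69 499] ((562.1690673828125, -426.0928649902344), (18.217288970947266, 171.89939880371094), 86.34381866455078) 15.567592226475428
drift [412 202  20  72 495] ((474.9412536621094, -292.4817810058594), (17.211517333984375, 179.91448974609375), 79.4007797241211) 15.571244187909912
drift [373 208  22  71 477] ((460.05462646484375, -197.20443725585938), (16.73436164855957, 178.84608459472656), 77.88678741455078) 15.268350621519888
```

View pics/top1c.png

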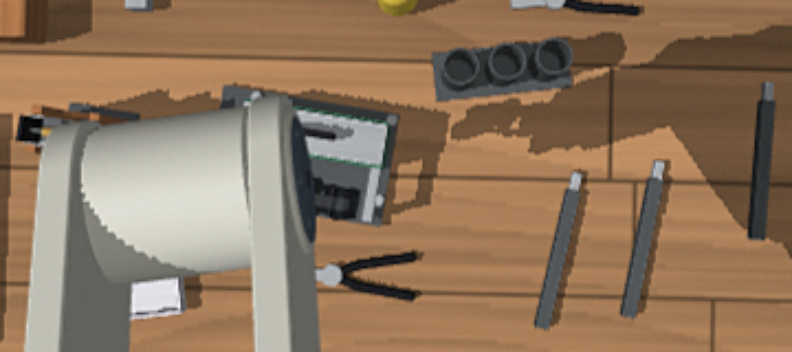

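The cover plate is over the pockets: the tab moved 46 mm to the stop. The right drift has been knocked to about (765,160) in the crop. Now the wrist conventions and cup positions.

```bash
python3 - <<'E'
from h import *
st=state();print(st['qpos'].round(4).tolist(),st['eef_pos'],st['tool_rot'])
q=st['qpos'];R=Ro.from_euler('xyz',st['tool_rot'])
for s4 in (1,):
  for s6 in (1,-1):
    for off in (0,90,180,270):
      M=Ro.from_euler('z',q[0])*Ro.from_euler('y',q[1]+q[2])*Ro.from_euler('z',s4*q[3])*Ro.from_euler('y',q[4])*Ro.from_euler('z',s6*q[5]+np.radians(off))
      print(s6,off,np.degrees((M.inv()*R).magnitude()).round(2))
W=cloud(load('w9'));Z=W[...,2];m=(Z>84)&(Z<96)&(W[...,0]>600)&(W[...,1]<-40);print('holder w9',m.sum(),cv2.minAreaRect(W[m][:,:2].astype(np.float32)))
W=cloud(load('top1'));Z=W[...,2];m=(Z>8)&(Z<24);m[:,:462]=0;m[:,495:]=0;m[:150]=0;m[260:]=0
n,l,s,c=cv2.connectedComponentsWithStats(m.astype(np.uint8));i=1+np.argmax(s[1:,4]);print('d3',s[i],cv2.minAreaRect(W[l==i][:,:2].astype(np.float32)))
for n,(u,v) in dict(bottle=(309,120),plb=(385,128)).items(): print(n,W[v,u].round(0))
go(509,-207.8,120,yaw=-12.1)
E
```

```text
[0.1571, 0.2062, 1.8404, 0.0, 1.0952, 1.8699] [522.10909873  84.25213547 228.93204994] [ 3.14154272e+00  1.90580551e-04 -1.41938846e-01]
1 0 90.0
1 90 0.0
1 180 90.0
1 270 180.0
-1 0 55.73
-1 90 145.73
-1 180 124.27
-1 270 34.27
holder w9 1138 ((645.1076049804688, -119.43174743652344), (123.49925994873047, 30.433982849121094), 82.05525970458984)
d3 [471 167  12  72 514] ((565.6986083984375, -426.31842041015625), (18.217288970947266, 178.97293090820312), 86.34381866455078)
bottle [741.  -8. 118.]
plb [ 747. -195.   14.]
turn [0.   0.01 3.97] n>= 1.0 | shift cm [ 4.84 28.83 10.89] n>= 6.0
```

```bash
cat > ik.py <<'E'
import numpy as np
from scipy.spatial.transform import Rotation as Ro
from scipy.optimize import least_squares
L2,L3,d1,Lt=590,482,170,298
lo=np.array([-2.63,-.92,.06,-1.3,0,-3.02]);hi=-lo*0+np.array([2.63,2.1,2.66,4.44,2.69,3.02])
def fk(q):
    A=Ro.from_euler('z',q[0]);M=A*Ro.from_euler('y',q[1]+q[2])*Ro.from_euler('z',q[3])*Ro.from_euler('y',q[4])*Ro.from_euler('z',q[5]+np.pi/2)
    p=np.array([0,0,d1])+A.apply(L2*np.array([np.sin(q[1]),0,np.cos(q[1])])+L3*np.array([np.sin(q[1]+q[2]),0,np.cos(q[1]+q[2])]))+M.apply([0,0,Lt])
    return p,M
def ik(p,R,q0):
    def f(q):
        a,M=fk(q); return np.r_[(a-p)/300,(M.inv()*R).as_rotvec()]
    s=least_squares(f,np.clip(q0,lo+1e-3,hi-1e-3),bounds=(lo,hi)); return s.x,np.abs(s.fun).max()
E
python3 - <<'E'
from ik import *
q0=np.array([-.38,.35,1.6,0,1.15,1.4])
for t in (10,30,50,70):
  for sgn in (1,-1):
    yaw=t if sgn>0 else t-180
    base=Ro.from_euler('xyz',[np.pi,0,np.radians(-12)])
    q,e=ik(np.array([509,-208,300.]),base,q0)
    out=[]
    # yaw first then tilt
    for k in np.linspace(0,1,8)[1:]:
        q,e=ik(np.array([509,-208,300.]),Ro.from_euler('xyz',[np.pi,0,np.radians(-12+k*(yaw+12))]),q)
    out.append((q.round(2).tolist(),round(e,3)))
    Rb=Ro.from_euler('xyz',[np.pi,0,np.radians(yaw)])
    emax=0
    for k in range(1,10):
        q,e=ik(np.array([540,-180,300.]),Rb*Ro.from_euler('y',sgn*10*k,degrees=True),q);emax=max(emax,e)
    out.append((q.round(2).tolist(),round(emax,3)))
    for cup in ((656,-79),(670,-178)):
      for z in (245,146):
        q1,e=ik(np.array([*cup,z]),Rb*Ro.from_euler('y',sgn*90,degrees=True),q);out.append((z,q1.round(2).tolist(),round(e,3)))
    print(t,sgn);[print('  ',o) for o in out]
E
```

```text
10 1
   ([-0.39, 0.16, 1.74, 0.0, 1.24, 1.01], np.float64(0.0))
   ([-0.75, 0.25, 2.48, 2.17, 1.33, -1.23], np.float64(0.0))
   (245, [-0.35, 0.43, 2.42, 2.6, 1.32, -1.42], np.float64(0.0))
   (146, [-0.35, 0.68, 2.43, 2.62, 1.55, -1.56], np.float64(0.0))
   (245, [-0.55, 0.47, 2.3, 2.39, 1.3, -1.32], np.float64(0.0))
   (146, [-0.55, 0.69, 2.32, 2.41, 1.47, -1.48], np.float64(0.0))
10 -1
   ([-0.76, 0.06, 2.09, 0.68, 0.84, 3.02], np.float64(0.556))
   ([-0.75, 0.25, 2.48, 2.17, 1.33, 1.91], np.float64(0.493))
   (245, [-0.35, 0.43, 2.42, 2.6, 1.32, 1.72], np.float64(0.0))
   (146, [-0.35, 0.68, 2.43, 2.62, 1.55, 1.58], np.float64(0.0))
   (245, [-0.55, 0.47, 2.3, 2.39, 1.3, 1.82], np.float64(0.0))
   (146, [-0.55, 0.69, 2.32, 2.41, 1.47, 1.66], np.float64(0.0))
30 1
   ([-0.39, 0.16, 1.74, 0.0, 1.24, 0.66], np.float64(0.0))
   ([-0.86, 0.35, 2.29, 1.73, 1.48, -1.08], np.float64(0.0))
   (245, [-0.52, 0.49, 2.27, 2.06, 1.38, -1.23], np.float64(0.0))
   (146, [-0.52, 0.7, 2.28, 2.09, 1.49, -1.43], np.float64(0.0))
   (245, [-0.67, 0.55, 2.12, 1.91, 1.4, -1.13], np.float64(0.0))
   (14
[... 1290 characters left out ...]
1, 0.57, 1.86, 1.21, 1.87, -0.91], np.float64(0.0))
   (245, [-0.57, 0.68, 1.82, 1.39, 1.71, -0.94], np.float64(0.0))
   (146, [-0.57, 0.82, 1.83, 1.37, 1.68, -1.09], np.float64(0.0))
   (245, [-0.68, 0.75, 1.65, 1.32, 1.79, -0.86], np.float64(0.0))
   (146, [-0.68, 0.89, 1.65, 1.3, 1.76, -0.99], np.float64(0.0))
70 -1
   ([-0.42, 0.16, 1.74, 0.04, 1.24, 3.02], np.float64(0.04))
   ([-0.81, 0.57, 1.86, 1.21, 1.87, 2.23], np.float64(0.0))
   (245, [-0.57, 0.68, 1.82, 1.39, 1.71, 2.21], np.float64(0.0))
   (146, [-0.57, 0.82, 1.83, 1.37, 1.68, 2.05], np.float64(0.0))
   (245, [-0.68, 0.75, 1.65, 1.32, 1.79, 2.29], np.float64(0.0))
   (146, [-0.68, 0.89, 1.65, 1.3, 1.76, 2.15], np.float64(0.0))
```

>>> arm_command(
  targets=[
    [1,[0.5,2.4,0],[0,0,4]],
    [1,[0.8,4.6,0],[0,0,0]],
    [1,[0.8,5,0.5],[0,0,0]],
    [1,[0.8,5,1.5],[0,0,0]],
    [1,[0.8,5,3],[0,0,0]],
    [1,[0.8,4.6,3],[0,0,0]],
    [1,[0.3,2.2,3],[0,0,0]],
    [1,[0,0,0],[0,0,0]],
    [1,[0,0,0],[0,0,0]],
    [1,[0,0,0],[0,0,0]],
  ],
)

```text
time: 42.1
eef_pos: [511.4, -206.6, 120.2]
tool_rot: [3.142, -0.001, -0.211]
ft_force: [0.4, -0.2, 0.0]
width: 0.999
grip_force: 0.0
```

```bash
python3 - <<'E'
from h import *
st=state();print(st['eef_pos'],np.degrees(st['tool_rot']))
W=cloud(snap('wrist','w10'));Z=W[...,2];m=(Z>10)&(Z<20)&(abs(W[...,0]-460)<105)&(abs(W[...,1]+197)<45);print(m.sum(),cv2.minAreaRect(W[m][:,:2].astype(np.float32)))
m=(Z>84)&(Z<96)&(W[...,0]>600)&(W[...,1]<-20)&(W[...,1]>-230);print('holder',m.sum(),cv2.minAreaRect(W[m][:,:2].astype(np.float32)))
go(509,-207.8,3,yaw=-12.1)
E
```

```text
[ 511.41297536 -206.5821615   120.18342643] [ 1.79995401e+02 -7.21390773e-02 -1.20736137e+01]
2816 ((458.2094421386719, -198.58384704589844), (15.57190990447998, 179.68995666503906), 77.60648345947266)
holder 2891 ((644.8123779296875, -122.16998291015625), (120.92481994628906, 37.07499313354492), 77.98748016357422)
turn [ 0.01 -0.09  0.03] n>= 1.0 | shift cm [-0.22  0.17 11.73] n>= 3.0
```

>>> arm_command(
  targets=[
    [1,[-0.38,0.35,1.5],[0,0,0]],
    [1,[0,0,2.5],[0,0,0]],
    [1,[0,0,2.5],[0,0,0]],
    [1,[0,0,2.2],[0,0,0]],
    [1,[0,0,1.5],[0,0,0]],
    [1,[0,0,1.0],[0,0,0]],
    [0.5,[0,0,0.5],[0,0,0]],
    [-0.2,[0,0,0],[0,0,0]],
    [-1,[0,0,0],[0,0,0]],
    [-1,[0,0,0],[0,0,0]],
  ],
)

```text
time: 43.4
eef_pos: [506.9, -210.1, 3.1]
tool_rot: [3.142, -0.001, -0.212]
ft_force: [1.9, 1.5, 4.8]
width: 0.17
grip_force: 58.3
```

>>> arm_command(
  targets=[
    [-1,[0,0,0],[0,0,0]],
    [-1,[0,0,0],[0,0,0]],
    [-1,[0,0,-0.5],[0,0,0]],
    [-1,[0,0,-2],[0,0,0]],
    [-1,[0,0,-4],[0,0,0]],
    [-1,[0,0,-5],[0,0,0]],
    [-1,[0,0,-6],[0,0,0]],
    [-1,[0,0,-6],[0,0,0]],
    [-1,[0,0,-4],[0,0,0]],
    [-1,[0,0,-2.5],[0,0,0]],
  ],
)

```text
time: 44.65
eef_pos: [506.5, -210.1, 305.0]
tool_rot: [3.141, -0.003, -0.212]
ft_force: [0.2, 0.4, -3.4]
width: 0.166
grip_force: 58.8
```

>>> arm_command(
  targets=[
    [-1,[0,0,0],[0,0,-8]],
    [-1,[0,0,0],[0,0,-9]],
    [-1,[0,0,0],[0,0,-9]],
    [-1,[0,0,0],[0,0,-9]],
    [-1,[0,0,0],[0,0,-9]],
    [-1,[0,0,0],[0,0,-9]],
    [-1,[0,0,0],[0,0,-9.1]],
    [-1,[0,0,0],[0,0,0]],
    [-1,[0,0,0],[0,8,0]],
    [-1,[0,0,0],[0,8,0]],
  ],
)

```text
time: 45.9
eef_pos: [506.6, -209.4, 302.7]
tool_rot: [3.142, -0.283, 0.869]
ft_force: [0.2, -0.6, -3.2]
width: 0.169
grip_force: 58.7
```

>>> arm_command(
  targets=[
    [-1,[0,0,0],[0,8,0]],
    [-1,[0,0,0],[0,8,0]],
    [-1,[0,0,0],[0,8,0]],
    [-1,[0,0,0],[0,8,0]],
    [-1,[0,0,0],[0,8,0]],
    [-1,[0,0,0],[0,8,0]],
    [-1,[0,0,0],[0,8,0]],
    [-1,[0,0,0],[0,8,0]],
    [-1,[0,0,0],[0,8,0]],
    [-1,[0,0,0],[0,0,0]],
  ],
)

```text
time: 47.15
eef_pos: [506.0, -209.9, 299.8]
tool_rot: [-2.905, -1.535, 0.636]
ft_force: [-0.3, -0.2, -3.2]
width: 0.17
grip_force: 59.0
```

```bash
python3 - <<'E'
from h import *
st=state();print(st['eef_pos'],st['qpos'].round(2),st['width']);print(Ro.from_euler('xyz',st['tool_rot']).as_matrix().round(3))
W=cloud(snap('top'));snap('side','s11');w=cloud(snap('wrist','w11'))
Z=W[...,2];m=(Z>84)&(Z<96)&(W[...,0]>600)&(W[...,0]<720)&(W[...,1]<-20)&(W[...,1]>-230);print('holder top',m.sum(),cv2.minAreaRect(W[m][:,:2].astype(np.float32)))
f=np.hstack([load('s11')['frame'][60:310,220:420,::-1],load('w11')['frame'][0:250,150:450,::-1]]);cv2.imwrite('pics/s11c.png',cv2.resize(f,None,fx=1.6,fy=1.6))
E
```

```text
[ 505.95727495 -209.94276841  299.82561413] [-1.03  0.62  1.94  1.27  1.72 -1.01] 0.1701481773193838
[[ 0.029  0.765  0.643]
 [ 0.021 -0.644  0.765]
 [ 0.999 -0.008 -0.035]]
holder top 208 ((663.4091186523438, -128.17213439941406), (38.913230895996094, 138.453857421875), 7.751692771911621)
```

View pics/s11c.png

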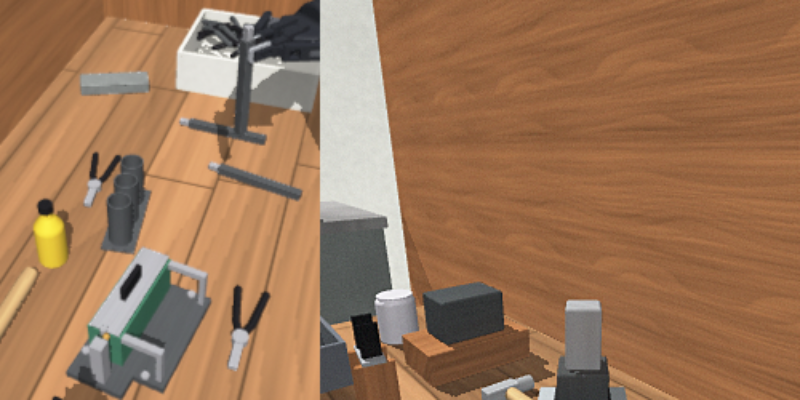

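The side view shows the drift vertical in the gripper, with the lower end at (245,130). Measuring its axis in the hand.

```bash
cat > bar.py <<'E'
from h import *
def bar(n=('side','top')):
    st=state();p=st['eef_pos'];R=Ro.from_euler('xyz',st['tool_rot'])
    for k in n:
        W=cloud(snap(k,'b_'+k)) ; Z=W[...,2]
        L=R.inv().apply((W-p).reshape(-1,3)).reshape(W.shape)
        for a,b in ((-130,-85),(-85,-40),(20,45)):
            m=(L[...,0]>a)&(L[...,0]<b)&(abs(L[...,1])<25)&(abs(L[...,2]+5)<30)
            if m.sum()>5: print(k,a,b,m.sum(),'y',np.percentile(L[...,1][m],[3,97]).round(1),'z',np.percentile(L[...,2][m],[3,97]).round(1),'world mean',W[m].mean(0).round(1),'minx',L[...,0][m].min().round(1))
E
python3 - <<'E'
from bar import *
bar(); st=state();print(st['eef_pos'])
go(655.5+3.2,-79.2+3.8,255,rpy=(Ro.from_euler('xyz',[np.pi,0,np.radians(50)])*Ro.from_euler('y',90,degrees=True)).as_euler('xyz'))
E
```

```text
side -130 -85 137 y [-12.4   2.8] z [-13.6   2.3] world mean [ 495.9 -211.2  195.7] minx -130.0
side -85 -40 146 y [-12.6   5.2] z [-14.1   2.1] world mean [ 497.4 -210.1  241. ] minx -84.7
side 20 45 70 y [-8.8  3. ] z [-11.4  -0.1] world mean [ 501.  -210.   333.8] minx 20.0
top -130 -85 37 y [-8.   7.2] z [-10.1   4.4] world mean [ 501.9 -210.8  195.4] minx -129.6
top -85 -40 37 y [-7.7  7.3] z [-6.2  4.2] world mean [ 504.5 -208.9  239.8] minx -84.7
top 20 45 68 y [-5.4  5.9] z [-9.1  3. ] world mean [ 505.5 -211.1  337.2] minx 20.1
[ 506.5587576  -209.97650954  303.31666186]
turn [0.01 2.15 0.1 ] n>= 1.0 | shift cm [-4.83  3.   20.09] n>= 4.0<sys>:0: UserWarning: Gimbal lock detected. Setting third angle to zero since it is not possible to uniquely determine all angles.
```

>>> arm_command(
  targets=[
    [-1,[0,0,0],[0,2.1,0]],
    [-1,[0,0.3,2],[0,0,0]],
    [-1,[-0.5,0.5,3],[0,0,0]],
    [-1,[-0.8,0.5,3.5],[0,0,0]],
    [-1,[-0.9,0.5,3.5],[0,0,0]],
    [-1,[-0.9,0.5,3.5],[0,0,0]],
    [-1,[-0.9,0.4,2.6],[0,0,0]],
    [-1,[-0.8,0.3,2],[0,0,0]],
    [-1,[0,0,0],[0,0,0]],
    [-1,[0,0,0],[0,0,0]],
  ],
)

```text
time: 48.65
eef_pos: [658.5, -75.3, 254.8]
tool_rot: [-0.054, -1.569, -2.215]
ft_force: [-0.8, 0.8, -1.8]
width: 0.169
grip_force: 59.1
```

```bash
python3 -W ignore - <<'E'
from bar import *
bar(('top',)); st=state();print(st['time'],st['eef_pos'],st['qpos'].round(2))
go(658.7,-75.4,147,rpy=(Ro.from_euler('xyz',[np.pi,0,np.radians(50)])*Ro.from_euler('y',90,degrees=True)).as_euler('xyz'))
cv2.imwrite('pics/b1.png',cv2.resize(np.hstack([load('b_top')['frame'][100:220,300:440,::-1],snap('side')['frame'][130:250,240:380,::-1]]),None,fx=2.8,fy=2.8))
E
```

```text
top -130 -85 11 y [-8.2 -7.6] z [-11.1   2.9] world mean [651.  -71.9 140.2] minx -129.3
top -85 -40 6 y [-7.7  6.9] z [-12.1   2.4] world mean [654.4 -78.7 190.2] minx -80.8
top 20 45 53 y [-5.4  7.2] z [-10.7   2.2] world mean [655.7 -78.9 289.4] minx 20.2
48.7 [658.43471184 -75.71343747 254.88119732] [-0.66  0.72  1.94  1.61  1.55 -1.09]
turn [ 0.06 -0.11  0.  ] n>= 1.0 | shift cm [-10.79   0.     0.04] n>= 2.0
```

View pics/b1.png

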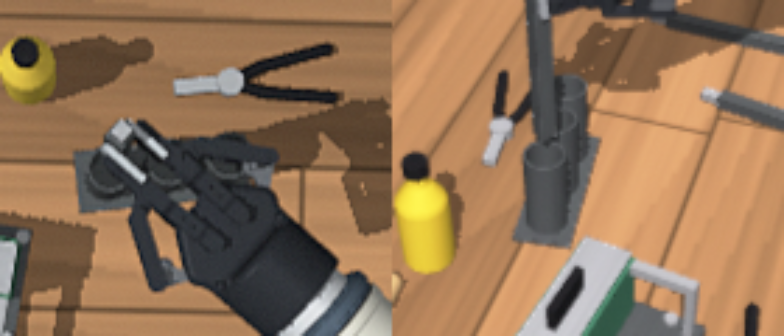

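The drift stands right over cup_c (bottom at about (545,135) in the side crop, just above the rim). Lowering.

>>> arm_command(
  targets=[
    [-1,[-0.8,0,0],[0,0,0]],
    [-1,[-1.3,0,0],[0,0,0]],
    [-1,[-1.3,0,0],[0,0,0]],
    [-1,[-1.3,0,0],[0,0,0]],
    [-1,[-1.3,0,0],[0,0,0]],
    [-1,[-1.3,0,0],[0,0,0]],
    [-1,[-1.3,0,0],[0,0,0]],
    [-1,[-1.2,0,0],[0,0,0]],
    [-1,[0,0,0],[0,0,0]],
    [-1,[0,0,0],[0,0,0]],
  ],
)

```text
time: 50.0
eef_pos: [658.8, -75.2, 156.9]
tool_rot: [0.071, -1.569, -2.341]
ft_force: [0.4, -0.4, -2.1]
width: 0.166
grip_force: 59.0
```

>>> arm_command(
  targets=[
    [-1,[-0.5,0,0],[0,0,0]],
    [-1,[-0.3,0,0],[0,0,0]],
    [-1,[-0.15,0,0],[0,0,0]],
    [-1,[0,0,0],[0,0,0]],
    [-0.5,[0,0,0],[0,0,0]],
    [-0.2,[0,0,0],[0,0,0]],
    [-0.2,[0,0,0],[0,0,0]],
    [-0.2,[0,0,-1],[0,0,0]],
    [-0.2,[0,0,-2.5],[0,0,0]],
    [-0.2,[0,0,-4],[0,0,0]],
  ],
)

```text
time: 51.25
eef_pos: [609.8, -132.7, 147.1]
tool_rot: [0.008, -1.569, -2.276]
ft_force: [-0.1, -0.9, 0.2]
width: 0.401
grip_force: 0.0
```

>>> arm_command(
  targets=[
    [0,[1,0,-4],[0,0,0]],
    [1,[3,0,-4],[0,0,0]],
    [1,[4,0,-2],[0,0,0]],
    [1,[4,0,0],[0,-8,0]],
    [1,[2,0,0],[0,-8,0]],
    [1,[0,0,0],[0,-8,0]],
    [1,[0,0,0],[0,-8,0]],
    [1,[0,0,0],[0,-8,0]],
    [1,[0,0,0],[0,-8,0]],
    [1,[0,0,0],[0,-8,0]],
  ],
)

```text
time: 52.5
eef_pos: [547.1, -208.1, 287.1]
tool_rot: [3.14, -0.59, 0.871]
ft_force: [0.4, 0.0, 0.1]
width: 1.002
grip_force: 0.0
```

>>> arm_command(
  targets=[
    [1,[0,0,0],[0,-8,0]],
    [1,[0,0,0],[0,-8,0]],
    [1,[0,0,0],[0,-8,0]],
    [1,[0,0,0],[0,-8,0]],
    [1,[0,0,0],[0,-2,0]],
    [1,[0,0,0],[0,0,9.5]],
    [1,[0,0,0],[0,0,10]],
    [1,[0,0,0],[0,0,10]],
    [1,[0,0,0],[0,0,10]],
    [1,[0,0,0],[0,0,10]],
  ],
)

```text
time: 53.75
eef_pos: [546.8, -207.8, 286.1]
tool_rot: [-3.138, -0.001, 0.001]
ft_force: [0.6, -0.2, 0.6]
width: 1.001
grip_force: 0.0
```

```bash
python3 -W ignore - <<'E'
from h import *
st=state();print(st['time'],st['eef_pos'],np.degrees(st['tool_rot']),st['qpos'].round(2))
t=snap('top','top2');W=cloud(t);Z=W[...,2]
m=(Z>170)&(Z<195)&(abs(W[...,0]-657)<40)&(abs(W[...,1]+79)<40);print('standing',m.sum(),np.median(W[m],0))
m=((Z>8)&(Z<24)); m[:, :395]=0; m[:,495:]=0; m[:150]=0; m[300:]=0
n,l,s,c=cv2.connectedComponentsWithStats(m.astype(np.uint8))
for i in range(1,n):
    if s[i,4]>100: print('drift',s[i],cv2.minAreaRect(W[l==i][:,:2].astype(np.float32)))
go(523,-303,110,yaw=-10.6)
E
```

```text
53.75 [ 546.79752862 -207.78401222  286.07623871] [-1.79801444e+02 -3.46232217e-02  8.44312788e-02] [-0.37  0.24  1.66  0.    1.24  1.2 ]
standing 33 [655.19780853 -77.19019673 185.47012603]
turn [-0.2  -0.02 10.2 ] n>= 1.0 | shift cm [-0.59  9.8  17.61] n>= 4.0
```

The drift in cup_c stands on the floor (top at 185 mm). Second drift.

>>> arm_command(
  targets=[
    [1,[0,0.5,0.5],[0,0,10.2]],
    [1,[-0.1,2,2],[0,0,0]],
    [1,[-0.1,2,3],[0,0,0]],
    [1,[-0.1,2,3.5],[0,0,0]],
    [1,[-0.1,2,3.5],[0,0,0]],
    [1,[-0.2,1.3,3.5],[0,0,0]],
    [1,[0,0,1.6],[0,0,0]],
    [1,[0,0,0],[0,0,0]],
    [1,[0,0,0],[0,0,0]],
    [1,[0,0,0],[0,0,0]],
  ],
)

```text
time: 55.05
eef_pos: [527.3, -302.6, 111.9]
tool_rot: [-3.141, -0.003, -0.169]
ft_force: [-0.5, -0.3, -0.6]
width: 0.999
grip_force: 0.0
```

```bash
python3 -W ignore - <<'E'
from h import *
st=state();print(st['eef_pos'],np.degrees(st['tool_rot']))
W=cloud(snap('wrist'));Z=W[...,2];m=(Z>10)&(Z<20)&(abs(W[...,0]-473)<105)&(abs(W[...,1]+293)<45);r=cv2.minAreaRect(W[m][:,:2].astype(np.float32));print(m.sum(),r)
a=np.radians(r[2]-90);g=np.array(r[0])+50*np.array([np.cos(a),np.sin(a)]);print(g);go(g[0],g[1],3,yaw=r[2]-90)
E
```

```text
[ 527.33880125 -302.60290832  111.90015465] [-1.79947801e+02 -1.71080707e-01 -9.68737151e+00]
2968 ((472.9505615234375, -293.6770935058594), (15.983254432678223, 180.1200408935547), 79.14117431640625)
[ 522.05527894 -303.0965801 ]
turn [-0.05 -0.16  1.17] n>= 1.0 | shift cm [-0.5   0.15 10.88] n>= 2.0
```

>>> arm_command(
  targets=[
    [1,[-0.5,0.15,1.2],[0,-0.15,1.2]],
    [1,[0,0,2.5],[0,0,0]],
    [1,[0,0,2.5],[0,0,0]],
    [1,[0,0,2],[0,0,0]],
    [1,[0,0,1.3],[0,0,0]],
    [1,[0,0,0.9],[0,0,0]],
    [0.5,[0,0,0.5],[0,0,0]],
    [-0.2,[0,0,0],[0,0,0]],
    [-1,[0,0,0],[0,0,0]],
    [-1,[0,0,0],[0,0,0]],
  ],
)

```text
time: 56.35
eef_pos: [521.6, -303.3, 2.3]
tool_rot: [-3.14, 0.001, -0.191]
ft_force: [1.6, -0.4, 0.6]
width: 0.169
grip_force: 58.5
```

>>> arm_command(
  targets=[
    [-1,[0,0,0],[0,0,0]],
    [-1,[0,0,0],[0,0,0]],
    [-1,[0,0,-0.5],[0,0,0]],
    [-1,[0,0,-2],[0,0,0]],
    [-1,[0,0,-4],[0,0,0]],
    [-1,[0,0,-5],[0,0,0]],
    [-1,[0,0,-6],[0,0,0]],
    [-1,[0,0,-6],[0,0,0]],
    [-1,[0,0,-4],[0,0,0]],
    [-1,[0,0,-2.5],[0,0,0]],
  ],
)

```text
time: 57.6
eef_pos: [521.7, -303.7, 305.5]
tool_rot: [-3.141, -0.002, -0.191]
ft_force: [-0.3, -0.2, -3.2]
width: 0.165
grip_force: 58.8
```

>>> arm_command(
  targets=[
    [-1,[0,0,0],[0,0,-7]],
    [-1,[0,0,0],[0,0,-9]],
    [-1,[0,0,0],[0,0,-9]],
    [-1,[0,0,0],[0,0,-9]],
    [-1,[0,0,0],[0,0,-9]],
    [-1,[0,0,0],[0,0,-9]],
    [-1,[0,0,0],[0,0,-9]],
    [-1,[0,0,0],[0,0,0]],
    [-1,[0,0,0],[0,8,0]],
    [-1,[0,0,0],[0,8,0]],
  ],
)

```text
time: 58.85
eef_pos: [521.9, -303.0, 302.7]
tool_rot: [-3.14, -0.284, 0.871]
ft_force: [-0.3, 0.7, -3.0]
width: 0.173
grip_force: 58.8
```

>>> arm_command(
  targets=[
    [-1,[0,0,0],[0,8,0]],
    [-1,[0,0,0],[0,8,0]],
    [-1,[0,0,0],[0,8,0]],
    [-1,[0,0,0],[0,8,0]],
    [-1,[0,0,0],[0,8,0]],
    [-1,[0,0,0],[0,8,0]],
    [-1,[0,0,0],[0,8,0]],
    [-1,[0,0,0],[0,8,0]],
    [-1,[0,0,0],[0,8,0]],
    [-1,[0,0,0],[0,2,0]],
  ],
)

```text
time: 60.1
eef_pos: [521.2, -303.6, 300.0]
tool_rot: [-1.377, -1.562, -0.891]
ft_force: [-0.2, 0.1, -2.6]
width: 0.168
grip_force: 59.1
```

```bash
python3 -W ignore - <<'E'
from bar import *
bar(('top',));st=state();print(st['time'],st['eef_pos'],st['width'])
go(662.5+3.2,-128.7+3.8,255,rpy=(Ro.from_euler('xyz',[np.pi,0,np.radians(50)])*Ro.from_euler('y',90,degrees=True)).as_euler('xyz'))
E
```

```text
top -130 -85 66 y [-7.5  7.3] z [-11.3   3.8] world mean [ 518.7 -301.1  194.4] minx -128.6
top -85 -40 78 y [-7.7  8.2] z [-10.2   3.7] world mean [ 519.1 -301.6  238.8] minx -83.9
top 20 45 83 y [-5.5  5.5] z [-9.2  2.8] world mean [ 519.1 -305.5  333.3] minx 20.1
60.15 [ 521.34983354 -303.49679137  300.11873947] 0.16591972658177867
turn [-0.08 -0.1  -0.41] n>= 1.0 | shift cm [-4.51 -0.42 22.96] n>= 5.0
```

>>> arm_command(
  targets=[
    [-1,[0,0,1.5],[0,0,-0.4]],
    [-1,[0,-0.1,3],[0,0,0]],
    [-1,[-0.5,-0.1,3.5],[0,0,0]],
    [-1,[-0.8,-0.1,4],[0,0,0]],
    [-1,[-0.9,-0.1,4],[0,0,0]],
    [-1,[-0.9,0,3.5],[0,0,0]],
    [-1,[-0.8,0,2.2],[0,0,0]],
    [-1,[-0.6,0,1.3],[0,0,0]],
    [-1,[0,0,0],[0,0,0]],
    [-1,[0,0,0],[0,0,0]],
  ],
)

```text
time: 61.4
eef_pos: [666.1, -125.6, 256.8]
tool_rot: [1.476, -1.566, 2.539]
ft_force: [0.1, 1.2, -2.1]
width: 0.166
grip_force: 59.1
```

```bash
python3 -W ignore - <<'E'
from bar import *
bar(('top',));st=state();print(st['time'],st['eef_pos'])
go(665.7,-124.9,147.5,rpy=(Ro.from_euler('xyz',[np.pi,0,np.radians(50)])*Ro.from_euler('y',90,degrees=True)).as_euler('xyz'))
E
```

```text
top -130 -85 21 y [-7.9 -6.8] z [-12.3   1.9] world mean [ 657.7 -125.3  149.1] minx -129.5
top -85 -40 11 y [-7.5 -6.7] z [-4.   2.8] world mean [ 660.6 -121.7  189.1] minx -82.7
top 20 45 59 y [-6.2  5.4] z [-11.8   1.9] world mean [ 662.2 -129.   289.9] minx 20.2
61.45 [ 666.10898288 -125.81714276  256.82831141]
turn [ 0.   -0.03  0.29] n>= 1.0 | shift cm [-10.93  -0.09   0.04] n>= 2.0
```

>>> arm_command(
  targets=[
    [-1,[-0.8,-0.05,0],[0,0,0]],
    [-1,[-1.3,0,0],[0,0,0]],
    [-1,[-1.3,0,0],[0,0,0]],
    [-1,[-1.3,0,0],[0,0,0]],
    [-1,[-1.3,0,0],[0,0,0]],
    [-1,[-1.3,0,0],[0,0,0]],
    [-1,[-1.3,0,0],[0,0,0]],
    [-1,[-1.2,0,0],[0,0,0]],
    [-1,[-0.5,0,0],[0,0,0]],
    [-1,[0,0,0],[0,0,0]],
  ],
)

```text
time: 62.7
eef_pos: [666.3, -124.7, 153.3]
tool_rot: [1.435, -1.567, 2.581]
ft_force: [-0.7, 0.5, -2.7]
width: 0.169
grip_force: 59.1
```

>>> arm_command(
  targets=[
    [-1,[-0.4,0,0],[0,0,0]],
    [-1,[-0.2,0,0],[0,0,0]],
    [-1,[0,0,0],[0,0,0]],
    [-1,[0,0,0],[0,0,0]],
    [-0.5,[0,0,0],[0,0,0]],
    [-0.2,[0,0,0],[0,0,0]],
    [-0.2,[0,0,0],[0,0,0]],
    [-0.2,[0,0,-1],[0,0,0]],
    [-0.2,[0,0,-2.5],[0,0,0]],
    [-0.2,[0,0,-4],[0,0,0]],
  ],
)

```text
time: 63.95
eef_pos: [617.5, -182.3, 147.6]
tool_rot: [1.454, -1.566, 2.563]
ft_force: [0.3, 0.2, 0.0]
width: 0.4
grip_force: 0.0
```

>>> arm_command(
  targets=[
    [0,[1,0,-4],[0,0,0]],
    [1,[3,0,-4],[0,0,0]],
    [1,[4,0,-2],[0,0,0]],
    [1,[4,0,0],[0,-8,0]],
    [1,[2,0,0],[0,-8,0]],
    [1,[0,0,0],[0,-8,0]],
    [1,[0,0,0],[0,-8,0]],
    [1,[0,0,0],[0,-8,0]],
    [1,[0,0,0],[0,-8,0]],
    [1,[0,0,0],[0,-8,0]],
  ],
)

```text
time: 65.2
eef_pos: [554.5, -257.3, 287.8]
tool_rot: [3.135, -0.589, 0.876]
ft_force: [0.2, 0.3, -0.2]
width: 1.0
grip_force: 0.0
```

>>> arm_command(
  targets=[
    [1,[0,0,0],[0,-8,0]],
    [1,[0,0,0],[0,-8,0]],
    [1,[0,0,0],[0,-8,0]],
    [1,[0,0,0],[0,-8,0]],
    [1,[0,0,0],[0,-2,0]],
    [1,[0,0,0],[0,0,9.5]],
    [1,[0,0,0],[0,0,10]],
    [1,[0,0,0],[0,0,10]],
    [1,[0,0,0],[0,0,10]],
    [1,[0,0,0],[0,0,10]],
  ],
)

```text
time: 66.45
eef_pos: [554.2, -257.0, 286.7]
tool_rot: [3.141, -0.003, 0.003]
ft_force: [-0.2, -0.2, -0.5]
width: 1.001
grip_force: 0.0
```

```bash
python3 -W ignore - <<'E'
from h import *
st=state();print(st['time'],st['eef_pos'],np.degrees(st['tool_rot']))
W=cloud(snap('top','top3'));Z=W[...,2]
m=(Z>170)&(Z<195)&(abs(W[...,0]-660)<50)&(abs(W[...,1]+103)<60)
n,l,s,c=cv2.connectedComponentsWithStats(m.astype(np.uint8))
for i in range(1,n): print('standing',s[i,4],np.median(W[l==i],0))
m=(Z>8)&(Z<24);m[:,:440]=0;m[:,510:]=0;m[:130]=0;m[300:]=0
n,l,s,c=cv2.connectedComponentsWithStats(m.astype(np.uint8))
for i in range(1,n):
    if s[i,4]>100: print('drift',s[i],cv2.minAreaRect(W[l==i][:,:2].astype(np.float32)))
go(613.5,-430,110,yaw=-3.7)
E
```

```text
66.45 [ 554.24243525 -256.98656919  286.72688278] [179.97647416  -0.19886134   0.18093373]
standing 33 [ 662.67209164 -128.28765029  185.47456792]
standing 33 [655.47698779 -77.20750562 185.09924329]
turn [ 0.02 -0.2   3.4 ] n>= 1.0 | shift cm [ 7.03 16.88 17.68] n>= 5.0
```

Two drifts stand. Third: move over it and measure from close by.

>>> arm_command(
  targets=[
    [1,[0.5,1.2,0.5],[0,-0.2,3.4]],
    [1,[1.2,3,1.5],[0,0,0]],
    [1,[1.3,3.4,3],[0,0,0]],
    [1,[1.3,3.4,3.5],[0,0,0]],
    [1,[1.3,3.4,3.5],[0,0,0]],
    [1,[1,2.5,3.5],[0,0,0]],
    [1,[0,0,2],[0,0,0]],
    [1,[0,0,0],[0,0,0]],
    [1,[0,0,0],[0,0,0]],
    [1,[0,0,0],[0,0,0]],
  ],
)

```text
time: 67.75
eef_pos: [614.4, -428.6, 114.8]
tool_rot: [3.138, -0.003, -0.049]
ft_force: [0.2, -0.0, 0.0]
width: 0.998
grip_force: 0.0
```

```bash
python3 -W ignore - <<'E'
from h import *
st=state();print(st['eef_pos'],np.degrees(st['tool_rot']))
W=cloud(snap('wrist'));Z=W[...,2];m=(Z>10)&(Z<20)&(abs(W[...,0]-565)<120)&(abs(W[...,1]+427)<50);r=cv2.minAreaRect(W[m][:,:2].astype(np.float32));print(m.sum(),r)
a=np.radians(r[2]-90);g=np.array(r[0])+50*np.array([np.cos(a),np.sin(a)]);print(g);go(g[0],g[1],3,yaw=r[2]-90)
E
```

```text
[ 614.3639597  -428.56776066  114.78808458] [ 1.79786271e+02 -1.56144988e-01 -2.78276895e+00]
2959 ((564.2135620117188, -427.9093017578125), (16.01521873474121, 179.951416015625), 86.17235565185547)
[ 614.10203081 -431.2470676 ]
turn [ 0.21 -0.15  1.04] n>= 1.0 | shift cm [-0.    0.27 11.16] n>= 3.0
```

>>> arm_command(
  targets=[
    [1,[0,0.27,1.5],[0.2,-0.15,1]],
    [1,[0,0,2.5],[0,0,0]],
    [1,[0,0,2.5],[0,0,0]],
    [1,[0,0,2],[0,0,0]],
    [1,[0,0,1.3],[0,0,0]],
    [1,[0,0,0.9],[0,0,0]],
    [0.5,[0,0,0.45],[0,0,0]],
    [-0.2,[0,0,0],[0,0,0]],
    [-1,[0,0,0],[0,0,0]],
    [-1,[0,0,0],[0,0,0]],
  ],
)

```text
time: 69.05
eef_pos: [613.8, -431.6, 2.3]
tool_rot: [-3.141, 0.001, -0.067]
ft_force: [0.9, -0.4, 1.5]
width: 0.168
grip_force: 59.2
```

>>> arm_command(
  targets=[
    [-1,[0,0,0],[0,0,0]],
    [-1,[0,0,0],[0,0,0]],
    [-1,[0,0,-0.5],[0,0,0]],
    [-1,[0,0,-2],[0,0,0]],
    [-1,[0,0,-4],[0,0,0]],
    [-1,[-0.5,-1,-5],[0,0,0]],
    [-1,[-1.5,-2,-6],[0,0,0]],
    [-1,[-1.5,-2.5,-5],[0,0,0]],
    [-1,[-1.5,-2.5,-4],[0,0,0]],
    [-1,[-1,-2,-3.5],[0,0,0]],
  ],
)

```text
time: 70.3
eef_pos: [560.5, -327.6, 302.4]
tool_rot: [-3.142, 0.0, -0.067]
ft_force: [-0.2, 0.1, -2.4]
width: 0.171
grip_force: 59.1
```

>>> arm_command(
  targets=[
    [-1,[0,0,0],[0,0,-6]],
    [-1,[0,0,0],[0,0,-8]],
    [-1,[0,0,0],[0,0,-8]],
    [-1,[0,0,0],[0,0,-8]],
    [-1,[0,0,0],[0,0,-8]],
    [-1,[0,0,0],[0,0,-8]],
    [-1,[0,0,0],[0,0,-8]],
    [-1,[0,0,0],[0,0,0]],
    [-1,[0,0,0],[0,8,0]],
    [-1,[0,0,0],[0,8,0]],
  ],
)

```text
time: 71.55
eef_pos: [561.7, -328.1, 300.4]
tool_rot: [-3.14, -0.283, 0.873]
ft_force: [0.2, 0.5, -1.9]
width: 0.17
grip_force: 59.1
```

>>> arm_command(
  targets=[
    [-1,[0,0,0],[0,8,0]],
    [-1,[0,0,0],[0,8,0]],
    [-1,[0,0,0],[0,8,0]],
    [-1,[0,0,0],[0,8,0]],
    [-1,[0,0,0],[0,8,0]],
    [-1,[0,0,0],[0,8,0]],
    [-1,[0,0,0],[0,8,0]],
    [-1,[0,0,0],[0,8,0]],
    [-1,[0,0,0],[0,8,0]],
    [-1,[0,0,0],[0,2,0]],
  ],
)

```text
time: 72.8
eef_pos: [560.9, -328.6, 297.5]
tool_rot: [-1.482, -1.563, -0.784]
ft_force: [-0.2, -0.2, -1.6]
width: 0.166
grip_force: 59.4
```

```bash
python3 -W ignore - <<'E'
from bar import *
bar(('top',));st=state();print(st['time'],st['eef_pos'],st['width'])
go(669.5+3.2,-178.2+3.8,257,rpy=(Ro.from_euler('xyz',[np.pi,0,np.radians(50)])*Ro.from_euler('y',90,degrees=True)).as_euler('xyz'))
E
```

```text
top -130 -85 72 y [-7.9  6.4] z [-10.8   3.7] world mean [ 557.2 -326.   189.4] minx -129.5
top -85 -40 88 y [-8.   7.1] z [-12.2   3.5] world mean [ 557.1 -326.9  235.9] minx -84.9
top 20 45 86 y [-6.4  5.5] z [-10.6   1.8] world mean [ 557.6 -330.8  330.7] minx 20.0
72.85 [ 561.02330872 -328.4818355   297.70651523] 0.16462520968828828
turn [-0.18 -0.05 -0.4 ] n>= 1.0 | shift cm [-4.07 -1.35 18.98] n>= 4.0
```

>>> arm_command(
  targets=[
    [-1,[0,-0.1,1.2],[0,0,-0.4]],
    [-1,[0,-0.2,2.5],[0,0,0]],
    [-1,[-0.4,-0.2,3],[0,0,0]],
    [-1,[-0.7,-0.2,3.3],[0,0,0]],
    [-1,[-0.8,-0.2,3.3],[0,0,0]],
    [-1,[-0.8,-0.2,2.8],[0,0,0]],
    [-1,[-0.8,-0.15,1.8],[0,0,0]],
    [-1,[-0.5,-0.1,1.1],[0,0,0]],
    [-1,[0,0,0],[0,0,0]],
    [-1,[0,0,0],[0,0,0]],
  ],
)

```text
time: 74.1
eef_pos: [672.6, -174.9, 259.3]
tool_rot: [1.66, -1.566, 2.356]
ft_force: [0.2, -0.5, -1.9]
width: 0.169
grip_force: 59.4
```

```bash
python3 -W ignore - <<'E'
from bar import *
bar(('top',));st=state();print(st['time'],st['eef_pos'])
go(672.7,-174.4,147.5,rpy=(Ro.from_euler('xyz',[np.pi,0,np.radians(50)])*Ro.from_euler('y',90,degrees=True)).as_euler('xyz'))
E
```

```text
top -130 -85 30 y [-7.8 -6.6] z [-12.3   3.1] world mean [ 664.3 -174.4  152. ] minx -129.1
top -85 -40 25 y [-7.8 -6.8] z [-9.5  2.9] world mean [ 665.6 -172.6  193.4] minx -84.6
top 20 45 67 y [-7.   5.3] z [-12.    1.8] world mean [ 668.3 -177.7  292.3] minx 20.3
74.15 [ 672.59545641 -175.08928366  259.32817582]
turn [-0.11  0.02  0.3 ] n>= 1.0 | shift cm [-11.18  -0.04   0.06] n>= 3.0
```

>>> arm_command(
  targets=[
    [-1,[-0.8,0,0],[0,0,0]],
    [-1,[-1.3,0,0],[0,0,0]],
    [-1,[-1.3,0,0],[0,0,0]],
    [-1,[-1.3,0,0],[0,0,0]],
    [-1,[-1.3,0,0],[0,0,0]],
    [-1,[-1.3,0,0],[0,0,0]],
    [-1,[-1.3,0,0],[0,0,0]],
    [-1,[-1.3,0,0],[0,0,0]],
    [-1,[-0.6,0,0],[0,0,0]],
    [-1,[0,0,0],[0,0,0]],
  ],
)

```text
time: 75.4
eef_pos: [673.0, -174.5, 153.6]
tool_rot: [1.647, -1.567, 2.37]
ft_force: [-0.3, -0.2, -2.2]
width: 0.167
grip_force: 59.4
```

>>> arm_command(
  targets=[
    [-1,[-0.4,0,0],[0,0,0]],
    [-1,[-0.2,0,0],[0,0,0]],
    [-1,[0,0,0],[0,0,0]],
    [-1,[0,0,0],[0,0,0]],
    [-0.5,[0,0,0],[0,0,0]],
    [-0.2,[0,0,0],[0,0,0]],
    [-0.2,[0,0,0],[0,0,0]],
    [-0.2,[0,0,-1],[0,0,0]],
    [-0.2,[0,0,-2.5],[0,0,0]],
    [-0.2,[0,0,-4],[0,0,0]],
  ],
)

```text
time: 76.65
eef_pos: [624.4, -232.3, 148.1]
tool_rot: [1.658, -1.566, 2.36]
ft_force: [0.8, -1.0, -0.3]
width: 0.397
grip_force: 0.0
```

>>> arm_command(
  targets=[
    [0,[1,0,-4],[0,0,0]],
    [0,[3,0,-5],[0,0,0]],
    [0,[4,0,-5],[0,0,0]],
    [0,[4,0,-5],[0,0,0]],
    [0,[2,0,-5],[0,0,0]],
    [0,[0,0,0],[0,0,0]],
    [0,[0,0,0],[0,0,0]],
    [0,[0,0,0],[0,0,0]],
    [0,[0,0,0],[0,0,0]],
    [0,[0,0,0],[0,0,0]],
  ],
)

```text
time: 77.9
eef_pos: [472.8, -413.5, 286.0]
tool_rot: [1.598, -1.567, 2.42]
ft_force: [-0.3, -0.4, -1.3]
width: 0.503
grip_force: 0.0
```

```bash
python3 -W ignore - <<'E'
from h import *
st=state();print(st['time'],st['eef_pos'],st['ft_force'])
t=snap('top','top4');W=cloud(t);Z=W[...,2]
m=(Z>170)&(Z<195)&(abs(W[...,0]-662)<60)&(abs(W[...,1]+128)<90)
n,l,s,c=cv2.connectedComponentsWithStats(m.astype(np.uint8))
for i in range(1,n): print('standing',s[i,4],np.median(W[l==i],0))
def b(n,m): print(n,m.sum(),cv2.minAreaRect(W[m][:,:2].astype(np.float32)) if m.sum()>3 else '')
b('tab',(abs(Z-105)<4)&(abs(W[...,0]-581)<60)&(abs(W[...,1]-77)<40))
b('plate',(Z>119.5)&(Z<126)&(abs(W[...,0]-575)<60)&(abs(W[...,1]-329)<60))
m=(abs(Z-20)<4)&(abs(W[...,0]-433)<45)&(abs(W[...,1]-293)<45)
n,l,s,c=cv2.connectedComponentsWithStats(m.astype(np.uint8))
for i in range(1,n):
    if s[i,4]>5: print('spacer',s[i,4],np.median(W[l==i],0))
cv2.imwrite('pics/top4c.png',cv2.resize(t['frame'][80:300,120:510,::-1],None,fx=2,fy=2))
E
```

```text
77.9 [ 472.7523703  -413.50135998  285.98969486] [-0.29454454 -0.36525218 -1.27289831]
standing 34 [ 668.89293021 -178.05536514  185.40820598]
standing 34 [ 662.95834958 -128.44449644  184.47142477]
standing 34 [654.9885634  -77.19293309 185.26890465]
tab 80 ((582.5081176757812, 77.0230941772461), (49.38883590698242, 8.059964179992676), 82.00111389160156)
plate 185 ((574.4676513671875, 329.2415466308594), (72.57698059082031, 29.90422248840332), 82.7427749633789)
spacer 30 [448.06939907 279.75785377  19.53609172]
spacer 32 [421.89315776 309.0580161   19.91375875]
```

View pics/top4c.png

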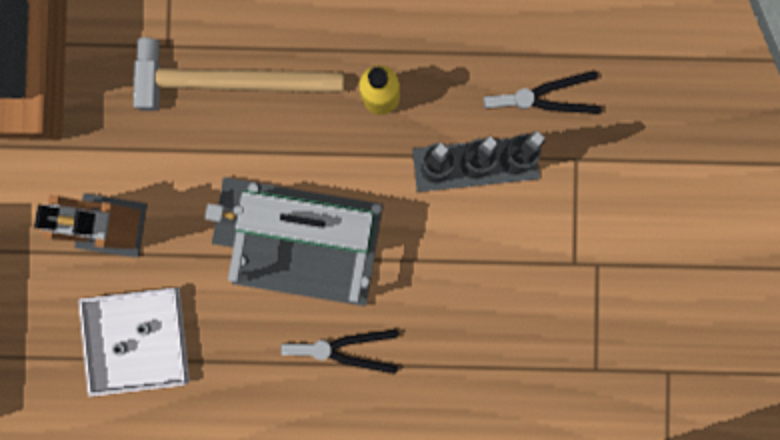

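The picture shows everything in place: both spacers in the tray at (122,348) and (148,328), the cover home over the pockets at (305,218), and the tongs hung at (65,218). Three drifts stand in the cups at (440,155), (487,150) and (530,147). The bystanders have not moved.

```bash
python3 -c "
from workcell import *
print(job_done())"
```

```text
the job is handed in; nothing more can be done
None
```

I handed the job in at about 78 s; no verdict came back. At the last look, both spacers were in the tray, the cover was home, the tongs hung on their stand, all three drifts stood in the cups, and the bystanders had not moved.

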